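Lever the bench vise level off its dowels

ROBOT

A 6-joint arm with a two-finger parallel gripper is mounted at the origin on the work surface. World frame = base frame: x ahead of the robot, y to its left, z up, the work surface at z = 0. Lengths are in m, angles in degrees, forces in N, time in s.
With the tool pointing down it reaches from about 0.4 to 0.825 m from the base axis. Payload 7 kg.
Tool frame: the origin (TCP) lies midway between the tips of the shut fingers; the grasp point (between the pads) lies 19 mm behind it (r.hold_point_z is the distance from the TCP to the grasp point, in m); y points along the fingers, z is the direction in which the jaws open and shut, and the axes are right-handed (so a half turn about y gives the same grasp; the last joint's range is limited). The gripper opens to 88 mm and grips with 3 to 60 N. Pads are 19 mm wide; open, the fingers measure 130 mm over their backs; the gripper's body (78 mm by 193 mm) begins 47 mm behind the grasp point.
Start: joints at [80.334, 20.546, 0.682, 0, -70.136, -16.507], TCP at [0.298, 0.606, 0.227] pointing down, gripper open.
Joint ranges: [-176.03, 176.03], [-82.01, 121.73], [-58.28, 71.71], [-173.87, 95.51], [-174.79, -0.11], [-173.66, 173.66]. Speed limits (degrees/s): [136.94, 136.94, 172.46, 180, 180, 180].

INTERFACE

Orientations are given as [roll, pitch, yaw] about the fixed x, y, z axes, in that order (R = Rz(yaw) Ry(pitch) Rx(roll)).
In Python, from plant import r, imaging gives the robot as it stands.
- The arm moves only by the tool drive_tool, never from a script. Its argument "deltas" is a list of rows, each a list of 6 numbers: the shift along the world's x, y, z in cm, then the turn, a rotation vector about the world's x, y, z in rad. In form: [[tx, ty, tz, rx, ry, rz], ...]. A call has exactly 8 rows; each row is the pose to reach, as a shift and turn from the pose commanded when the call began; what a row does not reach only later rows make up. A row lasts 1/12 s, in which the tool goes at most 41.7 mm and 7.16 degrees, less where a joint would pass 70% of its speed; a pose out of reach is approached as far as the arm can. A call with a gripper value outside its range is refused whole. "claw" is the opening, from 0 (shut) to 1 (fully open), set as the call begins (left out, the last holds). The fingers move at their own pace and stop on an object; "squeeze" is the grip in N (left out, the last holds). Time passes only in rows, so rows that repeat a pose let the fingers close, or fill a call up. It gives the time, the measured TCP pose, the force and the opening at its end, in the units of the state.
- r.get_state(): the state, without advancing time (a new reading comes with each control period).
- imaging.capture(name): name is "scene" or "top" or "wrist"; returns the picture (384x512x3 uint8, red, green, blue); there is no depth.
- imaging.get_calibration(name): a dict with "mtx" (3x3 intrinsics, pixels), "k1" (the pictures are not rectified: a ray, as slopes to the right and down, at radius r is drawn at 1 + k1 r^2 times it, then the intrinsics apply), "R" (3x3) and "t" (3): a world point X has camera coordinates R X + t; the wrist camera has in their place "T_tool_cam" (4x4, takes a point from camera to tool coordinates, whose origin is the TCP and whose axes are the tool frame's). Camera axes: x right, y down, z forward; pixel columns grow to the right and rows downward; lengths in m; the calibration is good to about 2 mm. A picture is of the moment at which its call begins: read the wrist's pose just before it. get_calibration takes no time and is no camera call.
- r.close_job(): hands the job in, once; it reports no verdict.
Trained networks look in the newest picture that a camera, given by its name, has taken for a name from the list of things; names that differ only in an ending like _2 or _b are one class to them, and where a whole thing is asked for, a point or a joint stands for the part that bears it (a point fixed in the world has none). Each returns a list of dicts, best first, with "score" (0 to 1); they miss things now and then, are a little off and sometimes report something else, mostly with a low value. They report only what shows in the picture. A call takes as long as a camera call. They do not tell look-alikes from the thing itself.
- imaging.search_frame(camera, label): "bbox" ([left, top, right, bottom] in pixels, round what is visible of it).
- imaging.outline_of(camera, label): "region" (384x512 bool, what is visible of it) and "bbox" ([left, top, right, bottom] in pixels, round what is visible of it).
- imaging.landmark_of(camera, label): "position" ([column, row] in pixels: a listed point, or the origin of a listed thing).
The state is a dict: "time_s": time; "joints": joint angles; "qd": joint speeds; "joint_torque": joint torques, N m; "tcp_pos": TCP position; "eef_rot": TCP orientation; "contact_force": force on the tool from outside, world axes, zero at the start; "moment": the same for the moment, N m; "gripper_width": finger opening in m.
Only numpy, scipy, OpenCV 4.12 (cv2) and the standard library are available. Lean on these libraries where they do the work, as an engineer would, in place of code of your own. Each camera call takes 0.05 s, during which the arm holds its last target.

TASK

The vise's foot plate sits on two tight dowels and is being worked off them; its left end has already been raised. Lever up the right end with the pry bar, laid over the fulcrum block with one end in the notch under the plate, until the plate is level again to within a degree. The left end has to stay at its height, the gripper must not push or pull the vise itself, and the crank, mug, spray bottle and spanner are left alone. Finally take the bar out and lay it flat on the bench, clear of the vise.

Things in the scene. Friction and masses are not known exactly. Their poses are not given: they have to be found in the camera images.
- riser: Hardwood riser fixed to the bench under the vise, 130 (x) x 230 (y) x 34 mm high; origin: centre of its underside, z up, y along its length, pointing to its left end as the robot sees it. The middle of each end has an open notch, 60 mm wide (x), 45 deep (y), full height, so that a bar can get under the plate. Two 15 mm dowels stand 20 mm up from it into the plate.
- vise: Grey vise on a steel foot plate, 4.2 kg in all. The plate, 130 x 230 x 12 mm, lies over the riser, its left (+y) end raised 11 to 13 mm. The vise stands within 75 mm of its middle towards either end, up to 145 mm above the riser. Origin: middle of the plate's underside; axes as the riser's but tilted with the plate. Screw and tommy bar stick out 70 mm past the plate at -x, 110 mm above the bench.
- left_edge (a point): Middle of the lower edge of the plate's left (+y) end, 45 to 47 mm above the bench. It is to stay at its height.
- right_edge (a point): Middle of the lower edge of the plate's right (-y) end, over the notch; 34 to 36 mm above the bench at the start. The tight dowels let this end rise only when forced (about 55 N at this edge), the left end staying where it is; it stays up when let go. The plate is level when both edges are equally high.
- pry_bar: Loose straight flat bar of dark steel, 280 (x) x 25 x 10 mm, 0.55 kg, both ends bevelled alike over 20 mm to a 5 mm tip. Origin: centre of its underside. It lies on the bench beyond the vise. Set over a block with 20 to 25 mm of an end under the plate, it slopes up outwards at about 20 degrees, lies on the block's inner top edge and under the plate's edge, and stays there when let go.
- fulcrum_block: Loose fulcrum block of dark steel, 85 (x) x 40 (y) x 40 mm high, 0.95 kg, standing ready before the notch at the plate's right end, its inner face 40 to 50 mm from that end. Origin: centre of its underside; axes nearly the riser's. About 15 N down on the outer end of a bar laid over it lifts the plate; that end goes down some 4 mm per mm of lift.
- crank: Bystander: bicycle crank with a 160 mm steel chainring, lying flat, 200 mm long with its arm. Origin: centre of the ring's underside. Leave it alone.
- mug: Bystander: white mug, 82 mm wide, 95 mm high. Origin: centre of its underside. Leave it alone.
- spray: Bystander: white spray bottle, 64 mm thick, 180 mm high. Origin: centre of its underside. Leave it alone.
- spanner: Bystander: steel spanner, 190 mm long, lying flat. Leave it alone.
Not all that is in view belongs to the job. Of the things shaped like the fulcrum_block, the steel one is meant.

How it is judged:
By the outcome, as a careful person would: the job done as asked, in the order asked, and still so for the second after the job is handed in, with the robot touching nothing.
It also fails if it takes over 61 s, if anything falls off the work surface, if the arm or the gripper's body presses on something with over 40 N, if the wrist force passes 120 N, or if a joint passes its speed limit or range.

## Working session

There is one attempt and no reset: what is moved stays moved. The work goes in short steps, Python scripts to look and compute and a tool call to move; the robot and the scene stay as the last step left them, time stands still between calls to the robot, and variables do not carry over. Pictures are saved under pics/ and viewed, and the job is handed in when it is done.

Besides the shell and the picture viewer there is one more tool, called as name(argument=value, ...) on one line, values as JSON. drive_tool: Moves the arm, as the interface text tells. Its arguments: {"type":"object","properties":{"deltas":{"type":"array"},"claw":{"type":"number"},"squeeze":{"type":"number"}},"required":["deltas"]}

```bash
ls; mkdir -p pics; python3 - <<'E'
from plant import r, imaging
import cv2
s=r.get_state(); print({k:s[k] for k in('time_s','tcp_pos','eef_rot','gripper_width','contact_force')}, r.hold_point_z)
for n in('scene','top','wrist'):
    cv2.imwrite(f'pics/{n}0.png',imaging.capture(n)[:,:,::-1])
    print(n,imaging.get_calibration(n))
E
```

```text
pics
{'time_s': 0.0, 'tcp_pos': array([0.29753795, 0.6053514 , 0.22562803]), 'eef_rot': array([-8.99066651e+01,  8.71030120e-03,  1.53820529e+02]), 'gripper_width': 0.0879609433050943, 'contact_force': array([-0.13788485, -0.23450323,  0.70170122])} 0.0188
scene {'mtx': array([[486.92301401,   0.        , 260.2165015 ],
       [  0.        , 486.92301401, 192.0476689 ],
       [  0.        ,   0.        ,   1.        ]]), 'k1': -0.1857053599757765, 'R': array([[-0.85474965,  0.51903706, -0.00188954],
       [ 0.42177934,  0.69245487, -0.58532763],
       [-0.30249831, -0.50110556, -0.81079467]]), 't': array([ 0.47660571, -0.18491566,  1.43043604])}
top {'mtx': array([[479.36524724,   0.        , 254.53122541],
       [  0.        , 479.36524724, 188.92650317],
       [  0.        ,   0.        ,   1.        ]]), 'k1': 0.029374906367518695, 'R': array([[-2.60767620e-02, -9.99658537e-01, -1.67685602e-03],
       [-9.98282535e-01,  2.61288214e-02, -5.24334427e-02],
       [ 5.24593529e-02,  3.06681666e-04, -9.98623013e-01]]), 't': array([0.01410447, 0.56476514, 1.44996263])}
wrist {'mtx': array([[308.76874888,   0.        , 256.59471486],
       [  0.        , 308.76874888, 187.53521211],
       [  0.        ,   0.        ,   1.        ]]), 'k1': -0.051013178933861716, 'T_tool_cam': array([[-1.39941508e-03,  9.61282552e-01,  2.75561057e-01,
        -7.48030949e-02],
       [-9.80977266e-04, -2.75562514e-01,  9.61282653e-01,
        -1.57778467e-01],
       [ 9.99998540e-01,  1.07491431e-03,  1.32862267e-03,
         1.41735079e-04],
       [ 0.00000000e+00,  0.00000000e+00,  0.00000000e+00,
         1.00000000e+00]])}
```

View pics/scene0.png

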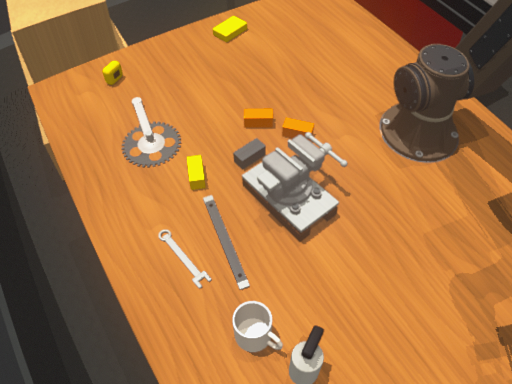

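View pics/top0.png

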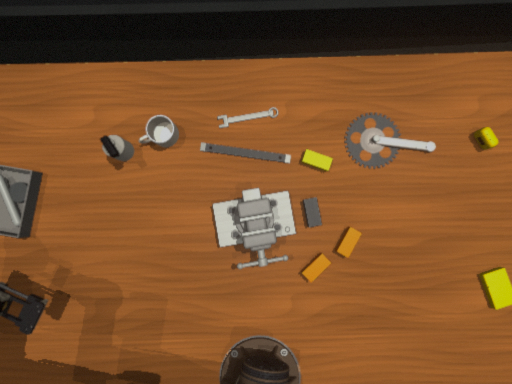

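View pics/wrist0.png

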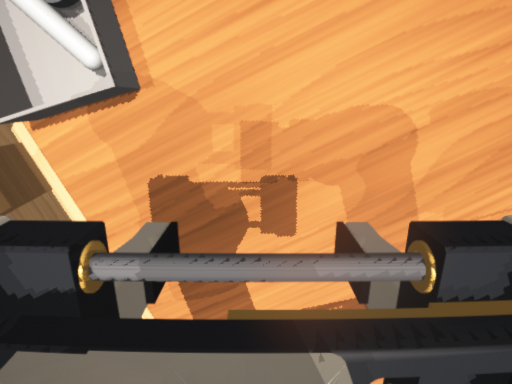

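The top view shows the bar at about (200–291, 145–160), the plate at (215–295, 192–246) and the steel block at (312, 212). The yellow and orange blocks are decoys.

```bash
cat > h.py <<'E'
import numpy as np, cv2
from plant import r, imaging
from scipy.spatial.transform import Rotation as Ro
def cam(n,st=None):
    c=imaging.get_calibration(n)
    if 'R' in c: return c['mtx'],c['k1'],np.array(c['R']),np.array(c['t'])
    s=st or r.get_state()
    Rt=Ro.from_euler('xyz',s['eef_rot'],degrees=True).as_matrix()
    T=np.eye(4);T[:3,:3]=Rt;T[:3,3]=s['tcp_pos']
    M=np.linalg.inv(T@c['T_tool_cam']); return c['mtx'],c['k1'],M[:3,:3],M[:3,3]
def ray(n,px,st=None):
    K,k,R,t=cam(n,st)
    p=cv2.undistortPoints(np.array(px,float).reshape(-1,1,2),K,np.array([k,0,0,0.])).reshape(-1,2)
    d=np.c_[p,np.ones(len(p))]@R; return -R.T@t,d
def atz(n,px,z,st=None):
    o,d=ray(n,px,st); return o+d*((z-o[2])/d[:,2])[:,None]
def tri(pairs):
    A=np.zeros((3,3));b=np.zeros(3);L=[]
    for o,d in pairs:
        d=d.ravel()/np.linalg.norm(d);P=np.eye(3)-np.outer(d,d);A+=P;b+=P@o;L.append((o,P))
    x=np.linalg.solve(A,b); return x,[np.linalg.norm(P@(x-o)) for o,P in L]
def proj(n,X,st=None):
    K,k,R,t=cam(n,st); return cv2.projectPoints(np.array(X,float).reshape(-1,1,3),cv2.Rodrigues(R)[0],t,K,np.array([k,0,0,0.]))[0].reshape(-1,2)
def save(n,name,crop=None,f=1):
    im=imaging.capture(n)[:,:,::-1].copy()
    if crop: im=im[crop[1]:crop[3],crop[0]:crop[2]]
    if f!=1: im=cv2.resize(im,None,fx=f,fy=f,interpolation=cv2.INTER_CUBIC)
    cv2.imwrite(f'pics/{name}.png',im)
E
python3 - <<'E'
from h import *
np.set_printoptions(precision=4,suppress=True)
for n in('left_edge','right_edge','riser','vise','fulcrum_block','pry_bar'):
    P={}
    for c in('top','scene'):
        l=imaging.landmark_of(c,n)
        print(n,c,[(np.round(q['position'],1),round(q['score'],2)) for q in l][:4])
        if l:P[c]=l[0]['position']
    if len(P)==2: print('   tri',*tri([ray(c,P[c]) for c in P]))
    if 'top' in P: print('   top z0',atz('top',P['top'],0)[0])
E
python3 - <<'E'
import cv2
im=cv2.imread('pics/top0.png')[120:280,190:360]
cv2.imwrite('pics/topz.png',cv2.resize(im,None,fx=3.5,fy=3.5,interpolation=cv2.INTER_CUBIC))
im=cv2.imread('pics/scene0.png')[110:300,150:360]
cv2.imwrite('pics/scenez.png',cv2.resize(im,None,fx=3.1,fy=3.1,interpolation=cv2.INTER_CUBIC))
E
```

```text
left_edge top [(array([216.1, 224.9]), 0.59)]
left_edge scene [(array([319.2, 217.5]), 0.67)]
   tri [0.4588 0.1168 0.0457] [np.float64(0.0003507896200296668), np.float64(0.0003507896200295561)]
   top z0 [0.4581 0.1203 0.    ]
right_edge top [(array([289.9, 208.4]), 0.75)]
right_edge scene [(array([259.9, 163.8]), 0.95)]
   tri [ 0.4998 -0.1025  0.0512] [np.float64(0.003070872059642141), np.float64(0.0030708720596420037)]
   top z0 [ 0.5028 -0.1079  0.    ]
riser top [(array([251.2, 212.8]), 0.84), (array([215.5, 223.2]), 0.38)]
riser scene [(array([288.9, 202.8]), 0.96)]
   tri [0.4871 0.0154 0.0063] [np.float64(0.006627824729424504), np.float64(0.006627824729424455)]
   top z0 [0.4924 0.0115 0.    ]
vise top [(array([254. , 218.5]), 0.95)]
vise scene [(array([290.1, 190.1]), 0.8), (array([289.7, 201.9]), 0.3)]
   tri [0.4731 0.0047 0.0394] [np.float64(0.0023996806668920467), np.float64(0.002399680666891864)]
   top z0 [0.4747 0.0034 0.    ]
fulcrum_block top [(array([314.5, 269.5]), 0.91), (array([348.4, 240.4]), 0.84), (array([312.1, 213.9]), 0.73), (array([314.9, 160.5]), 0.65)]
fulcrum_block scene [(array([249., 158.]), 0.94), (array([261.7, 122.4]), 0.88), (array([194.5, 178.5]), 0.84), (array([299.2, 134.8]), 0.58)]
   tri [ 0.3721 -0.2239 -0.1149] [np.float64(0.07819448254626928), np.float64(0.0781944825462691)]
   top z0 [ 0.3145 -0.1774  0.    ]
pry_bar top [(array([245.5, 153.4]), 0.94), (array([254.3, 213.3]), 0.3)]
pry_bar scene [(array([226.9, 237.8]), 0.75)]
   tri [0.6735 0.0258 0.0058] [np.float64(0.0027731334597872236), np.float64(0.0027731334597870592)]
   top z0 [0.6766 0.0244 0.    ]
```

View pics/topz.png

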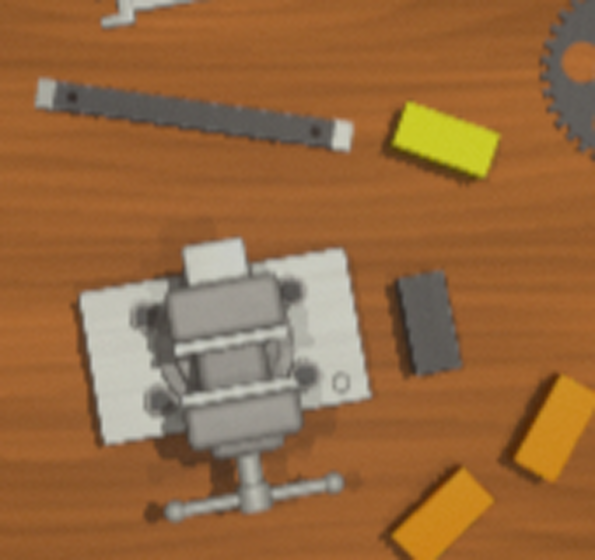

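View pics/scenez.png

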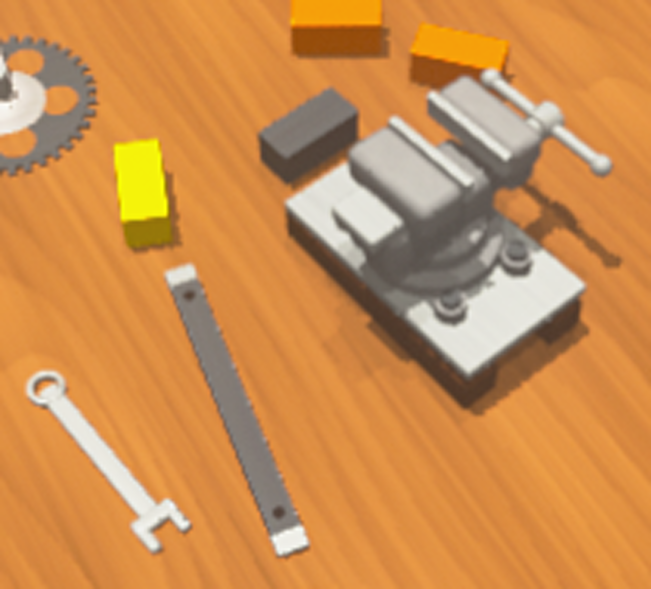

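```bash
python3 - <<'E'
from h import *
np.set_printoptions(precision=4,suppress=True)
Z=lambda p:np.array(p)/3.5+[190-.35,120-.35]
pl=np.vstack([atz('top',Z([(80,293),(103,445)]),.058),atz('top',Z([(344,248),(371,398)]),.047)])
print('plate',pl); LE=pl[:2].mean(0);RE=pl[2:].mean(0);print('L',LE,'R',RE,'len',np.linalg.norm(LE-RE),'yaw of +y axis',np.degrees(np.arctan2(*(LE-RE)[[1,0]])))
b=atz('top',Z([(397,278),(441,270),(462,368),(418,377)]),.04)
print('block',b,b.mean(0)); print('edges',np.linalg.norm(b-np.roll(b,-1,0),axis=1), 'yaw x', np.degrees(np.arctan2(*((b[0]-b[3])+(b[1]-b[2]))[[1,0]])))
e=atz('top',Z([(36,92),(353,136)]),.008);print('bar',e,e.mean(0),np.linalg.norm(e[0]-e[1]),np.degrees(np.arctan2(*(e[0]-e[1])[[1,0]])))
Zs=lambda p:np.array(p)/3.1+[150-.34,110-.34]
e=atz('scene',Zs([(180,268),(294,546)]),.008);print('bar scene',e,e.mean(0),np.linalg.norm(e[0]-e[1]))
b=atz('scene',Zs([(333,90),(358,126),(285,171),(260,136)][:1]+[(358,123),(291,156),(261,136)]),.04);print('block scene',b,b.mean(0))
E
```

```text
plate [[ 0.5231  0.1248  0.058 ]
 [ 0.3948  0.1082  0.058 ]
 [ 0.5559 -0.1003  0.047 ]
 [ 0.4278 -0.1194  0.047 ]]
L [0.459  0.1165 0.058 ] R [ 0.4919 -0.1098  0.047 ] len 0.22898007597283318 yaw of +y axis 98.27380653797346
block [[ 0.5293 -0.1454  0.04  ]
 [ 0.5352 -0.1832  0.04  ]
 [ 0.4511 -0.1984  0.04  ]
 [ 0.4444 -0.1606  0.04  ]] [ 0.49   -0.1719  0.04  ]
edges [0.0383 0.0855 0.0384 0.0863] yaw x 10.179007353475779
bar [[ 0.7024  0.1642  0.008 ]
 [ 0.6562 -0.1138  0.008 ]] [0.6793 0.0252 0.008 ] 0.28180212960371187 80.55775760202975
bar scene [[ 0.6534 -0.1087  0.008 ]
 [ 0.7001  0.1639  0.008 ]] [0.6767 0.0276 0.008 ] 0.27654650070299175
block scene [[ 0.4525 -0.1899  0.04  ]
 [ 0.4538 -0.1447  0.04  ]
 [ 0.5234 -0.1428  0.04  ]
 [ 0.5345 -0.1763  0.04  ]] [ 0.4911 -0.1634  0.04  ]
```

drive_tool(deltas=[[1.9,-3.2,0.3,0,0,-0.067],[3.8,-6.4,0.6,0,0,-0.134],[5.8,-9.6,0.9,0,0,-0.2],[7.7,-12.8,1.2,0,0,-0.267],[9.6,-16,1.5,0,0,-0.333],[11.5,-19.2,1.5,0,0,-0.4],[13.4,-22.4,1.5,0,0,-0.467],[15.4,-25.6,1.5,0,0,-0.533]], claw=1)

```text
time_s: 1.42
tcp_pos: [0.4523, 0.3482, 0.242]
eef_rot: [-90.0, -0.0, 123.1]
contact_force: [1.2, 0.9, -0.5]
gripper_width: 0.0873
```

drive_tool(deltas=[[1.9,-3.2,0,0,0,-0.067],[3.8,-6.4,0,0,0,-0.134],[5.8,-9.6,0,0,0,-0.2],[7.7,-12.8,0,0,0,-0.267],[9.6,-16,0,0,0,-0.333],[11.5,-19.2,0,0,0,-0.4],[13.4,-22.4,0,0,0,-0.467],[15.4,-25.6,0,0,0,-0.533]])

```text
time_s: 2.08
tcp_pos: [0.6064, 0.0921, 0.2419]
eef_rot: [-90.0, -0.0, 92.6]
contact_force: [0.7, 0.9, 0.1]
gripper_width: 0.0879
```

drive_tool(deltas=[[1.7,-2.5,-1,0,0,-0.05],[3.3,-5,-2,0,0,-0.1],[5,-7.5,-3,0,0,-0.15],[6.1,-9.3,-5,0,0,-0.2],[6.7,-9.8,-7.5,0,0,-0.213],[6.7,-9.8,-10,0,0,-0.213],[6.7,-9.8,-11,0,0,-0.213],[6.7,-9.8,-11,0,0,-0.213]])

```text
time_s: 2.75
tcp_pos: [0.6709, -0.0047, 0.1285]
eef_rot: [-89.7, 0.1, 80.5]
contact_force: [-0.8, 0.2, -1.1]
gripper_width: 0.0873
```

```bash
python3 - <<'E'
from h import *
np.set_printoptions(precision=4,suppress=True)
s=r.get_state(); print(s['time_s'],s['tcp_pos'],s['eef_rot'],s['contact_force'],s['joints'])
save('wrist','w1')
E
```

```text
2.75 [ 0.6709 -0.0047  0.1285] [-89.7093   0.1033  80.5162] [-0.7743  0.2003 -1.128 ] [ 16.1917  24.3977  -6.7871  -0.0383 -59.1219 -25.6561]
```

View pics/w1.png

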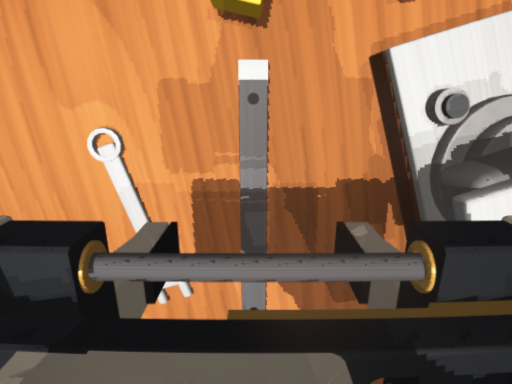

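The wrist view shows the bar centred between the jaws (column 254) and parallel to them. The spanner is clear of the left finger.

```bash
python3 - <<'E'
from h import *
np.set_printoptions(precision=4,suppress=True)
print(atz('wrist',[(253,60),(240,200),(267,200)],.009))
print(atz('top',[(222,122),(275,112)],0))
E
```

```text
[[ 0.6577 -0.1109  0.009 ]
 [ 0.6906  0.0103  0.009 ]
 [ 0.6652  0.0145  0.009 ]]
[[ 0.7766  0.095   0.    ]
 [ 0.8036 -0.0705  0.    ]]
```

drive_tool(deltas=[[0,0,-2,0,0,0],[0,0,-4.5,0,0,0],[0,0,-7.5,0,0,0],[0,0,-10,0,0,0],[0,0,-11.5,0,0,0],[0,0,-12.2,0,0,0],[0,0,-12.4,0,0,0],[0,0,-12.4,0,0,0]], claw=0.6)

```text
time_s: 3.47
tcp_pos: [0.6738, -0.0037, 0.009]
eef_rot: [-90.1, -0.0, 80.6]
contact_force: [-0.2, -0.1, 1.4]
gripper_width: 0.0528
```

drive_tool(deltas=[[0,0,0,0,0,0],[0,0,0,0,0,0],[0,0,0,0,0,0],[0,0,0,0,0,0],[0,0,0,0,0,0],[0,0,0,0,0,0],[0,0,0,0,0,0],[0,0,0,0,0,0]], claw=0, squeeze=60)

```text
time_s: 4.13
tcp_pos: [0.6732, -0.0042, 0.0082]
eef_rot: [-90.1, -0.0, 80.6]
contact_force: [-0.3, -0.2, 5.8]
gripper_width: 0.0219
```

```bash
python3 - <<'E'
from h import *
s=r.get_state(); print(s['time_s'],s['tcp_pos'],s['gripper_width'],s['contact_force'])
save('wrist','w2')
E
```

```text
4.1333 [ 0.67319771 -0.0041735   0.00816275] 0.021877338222921996 [-0.29412317 -0.17855026  5.82093415]
```

View pics/w2.png

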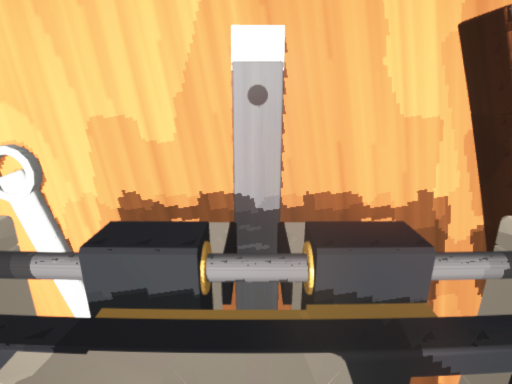

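drive_tool(deltas=[[0,0,0.3,0,0,0],[0,0,0.8,0,0,0],[0,0,1.5,0,0,0],[0,0,2.3,0,0,0],[0,0,3.2,0,0,0],[0,0,4,0,0,0],[0,0,4.5,0,0,0],[0,0,4.5,0,0,0]])

```text
time_s: 4.85
tcp_pos: [0.6737, -0.004, 0.0545]
eef_rot: [-90.1, -0.1, 80.6]
contact_force: [0.8, -0.1, -5.3]
gripper_width: 0.0216
```

```bash
python3 - <<'E'
from h import *
s=r.get_state(); print(s['time_s'],s['tcp_pos'],s['gripper_width'],s['contact_force'],s['moment'])
save('wrist','w3'); save('scene','s3',(130,130,380,320),3)
E
```

```text
4.85 [ 0.67371762 -0.00402032  0.05453648] 0.02158037826789982 [ 0.80921912 -0.08578622 -5.26459298] [-0.05897082 -0.1325583   0.00834298]
```

View pics/w3.png

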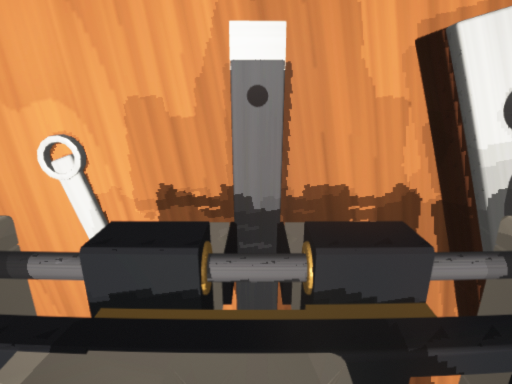

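View pics/s3.png

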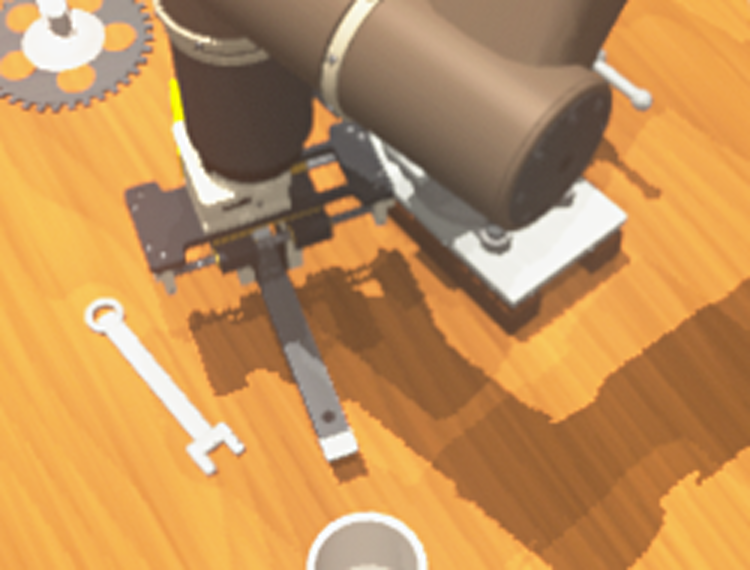

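Lifted, but I closed with the tips 8 mm up, so only the top of the bar is gripped. I'll set it down and regrasp lower.

drive_tool(deltas=[[0,0,-0.6,0,0,0],[0,0,-1.4,0,0,0],[0,0,-2.4,0,0,0],[0,0,-3.3,0,0,0],[0,0,-4.0,0,0,0],[0,0,-4.4,0,0,0],[0,0,-4.6,0,0,0],[0,0,-4.6,0,0,0]])

```text
time_s: 5.62
tcp_pos: [0.6719, -0.0045, 0.008]
eef_rot: [-89.9, 0.1, 80.6]
contact_force: [-9.2, 1.3, 13.4]
gripper_width: 0.0225
```

drive_tool(deltas=[[0,0,0,0,0,0],[0,0,0,0,0,0],[0,0,0,0,0,0],[0,0,-0.2,0,0,0],[0,0,-0.4,0,0,0],[0,0,-0.5,0,0,0],[0,0,-0.5,0,0,0],[0,0,-0.5,0,0,0]], claw=0.5)

```text
time_s: 6.28
tcp_pos: [0.6727, -0.0043, 0.0012]
eef_rot: [-90.0, 0.0, 80.5]
contact_force: [0.2, -0.0, -0.6]
gripper_width: 0.044
```

drive_tool(deltas=[[0,0,0,0,0,0],[0,0,0,0,0,0],[0,0,0,0,0,0],[0,0,0,0,0,0],[0,0,0,0,0,0],[0,0,0,0,0,0],[0,0,0,0,0,0],[0,0,0,0,0,0]], claw=0, squeeze=60)

```text
time_s: 6.95
tcp_pos: [0.6724, -0.0042, 0.0016]
eef_rot: [-90.0, 0.0, 80.5]
contact_force: [-2.9, 0.9, 2.4]
gripper_width: 0.0243
```

drive_tool(deltas=[[0,0,1,0,0,0],[0,0,3,0,0,0],[0,0,6,0,0,0],[0,-1,9,0,0,0],[0,-3,12,0,0,0],[0,-5,14.5,0,0,0],[0,-8,16,0,0,0],[0,-11,16,0,0,0]])

```text
time_s: 7.62
tcp_pos: [0.6749, -0.1149, 0.1666]
eef_rot: [-90.4, -0.1, 80.7]
contact_force: [0.7, -0.4, -5.5]
gripper_width: 0.0242
```

drive_tool(deltas=[[-1,-3,0,0,0,0.03],[-2.5,-6,0,0,0,0.07],[-4.5,-9.2,0,0,0,0.12],[-6.7,-12.5,0,0,0,0.17],[-9,-16,0,0,0,0.22],[-11.3,-19.5,0,0,0,0.26],[-13.2,-22.3,0,0,0,0.3],[-14.5,-24,0,0,0,0.31]])

```text
time_s: 8.28
tcp_pos: [0.5251, -0.3568, 0.1614]
eef_rot: [-89.9, -0.0, 98.3]
contact_force: [1.4, 0.7, -6.8]
gripper_width: 0.0239
```

```bash
python3 - <<'E'
from h import *
s=r.get_state(); print(s['time_s'],s['tcp_pos'],s['eef_rot'],s['gripper_width'],s['contact_force'],s['moment'],s['joints'])
save('wrist','w4'); save('top','t4',(190,120,400,350),2.4); save('scene','s4',(130,80,380,270),3)
E
```

```text
8.2833 [ 0.52506283 -0.35677455  0.16136443] [-8.99395745e+01 -1.89261571e-02  9.83229200e+01] 0.023927255680972703 [ 1.42663852  0.7192074  -6.8313906 ] [-0.03416881 -0.25247443  0.02681967] [-1.66043531e+01  1.95174245e+01 -9.72263243e+00  9.51116209e-03
 -6.08227166e+01  2.49226417e+01]
```

View pics/w4.png

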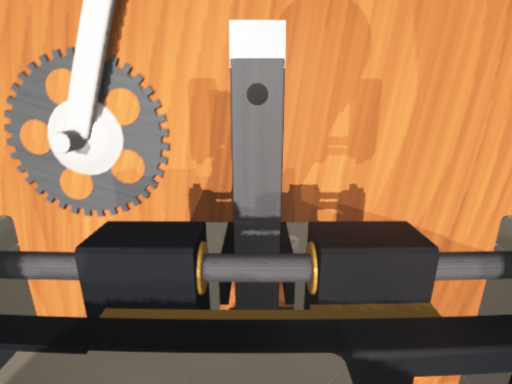

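View pics/t4.png

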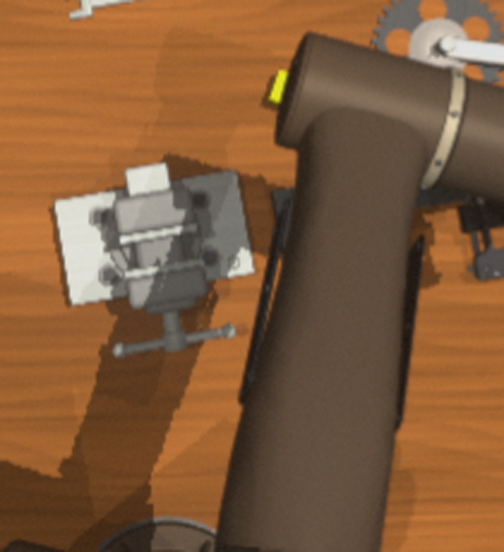

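View pics/s4.png

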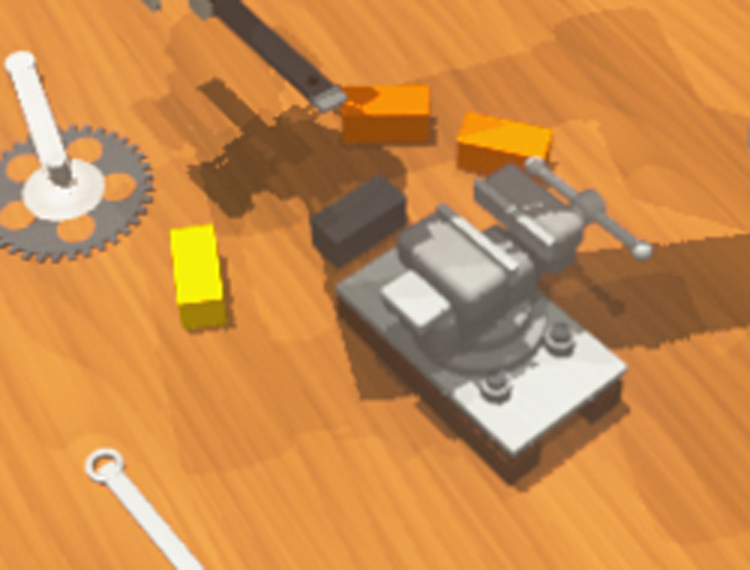

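```bash
python3 - <<'E'
from h import *
np.set_printoptions(precision=4,suppress=True)
s=r.get_state();Rt=Ro.from_euler('xyz',s['eef_rot'],degrees=True).as_matrix();t=s['tcp_pos']
o,d=ray('wrist',[(258,20),(258,60)])
o=Rt.T@(o-t);d=d@Rt
for q in d: print('tool pt at x=-.109', o+q*((-.109-o[0])/q[0]), 'y at -.089', o+q*((-.089-o[0])/q[0]))
X=t+Rt@np.array([.171,0,0]);print('pred tip',X,proj('scene',X))
save('scene','s5',(215,120,345,240),6)
E
```

```text
tool pt at x=-.109 [-0.109  -0.0081  0.0003] y at -.089 [-0.089  -0.0952 -0.0002]
tool pt at x=-.109 [-0.109   0.1351  0.0011] y at -.089 [-0.089  -0.0353  0.0002]
pred tip [ 0.5019 -0.1864  0.1614] [[240.9041 115.2323]]
```

View pics/s5.png

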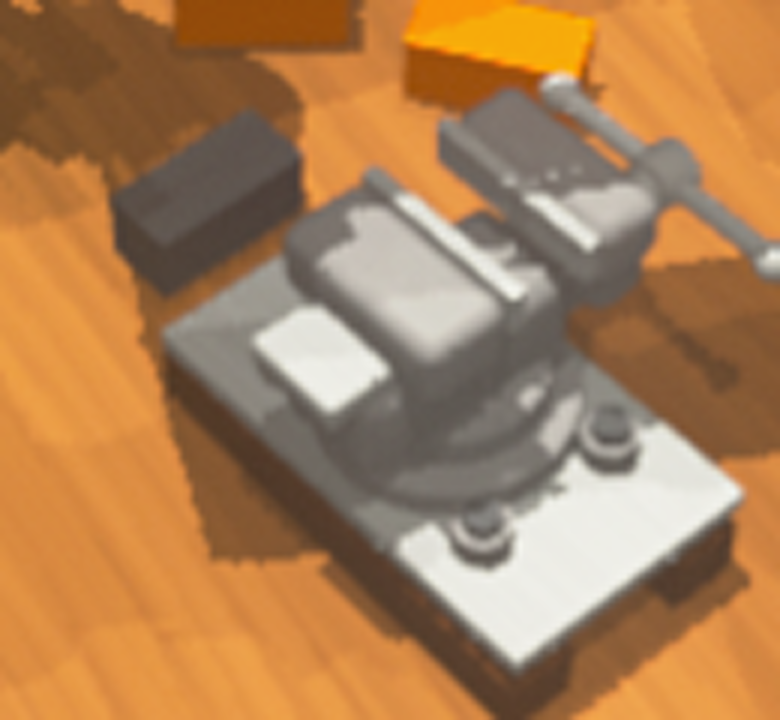

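```bash
python3 - <<'E'
from h import *
np.set_printoptions(precision=4,suppress=True)
Z=lambda p:np.array(p)/6+[215-.42,120-.42]
b=atz('scene',Z([(250,112),(302,155),(165,247),(113,203)]),.04);print(b,b.mean(0),'inner mid',b[1:3].mean(0))
p=np.vstack([atz('scene',Z([(518,668),(743,493)]),.058),atz('scene',Z([(165,335)]),.047)]);print(p)
u=np.array([.144,-.99]);RE=np.array([.492,-.110])
bt=np.array([[.5293,-.1454],[.4444,-.1606]]).mean(0)
print('gap scene',(b[1:3].mean(0)[:2]-RE)@u,'with scene plate corner',(b[1:3].mean(0)[:2]-p[2,:2])@u,'gap top',(bt-RE)@u)
E
```

```text
[[ 0.4536 -0.1925  0.04  ]
 [ 0.4469 -0.1572  0.04  ]
 [ 0.5281 -0.1425  0.04  ]
 [ 0.5353 -0.1773  0.04  ]] [ 0.491  -0.1674  0.04  ] inner mid [ 0.4875 -0.1499  0.04  ]
[[ 0.5235  0.1312  0.058 ]
 [ 0.396   0.1098  0.058 ]
 [ 0.5556 -0.0944  0.047 ]]
gap scene 0.038819122895748695 with scene plate corner 0.04509437510687656 gap top 0.041828399999999995
```

drive_tool(deltas=[[0,0.5,0,-0.07,-0.01,0],[0,1,0,-0.145,-0.02,0],[0,1.8,0,-0.22,-0.03,0],[-0.2,2.6,0,-0.295,-0.042,0],[-0.4,3.4,0,-0.37,-0.053,0],[-0.5,4,0,-0.43,-0.062,0],[-0.6,4.5,-0.5,-0.484,-0.07,0],[-0.6,4.5,-1,-0.484,-0.07,0]])

```text
time_s: 9.15
tcp_pos: [0.5214, -0.3063, 0.1506]
eef_rot: [-89.9, 28.2, 98.6]
contact_force: [-1.2, -0.5, -6.4]
gripper_width: 0.0243
```

drive_tool(deltas=[[0,0,0,0,0,0],[0,0,0,0,0,0],[0,0,0,0,0,0],[0,0,0,0,0,0],[0,0,0,0,0,0],[0,0,0,0,0,0],[0,0,0,0,0,0],[0,0,0,0,0,0]])

```text
time_s: 9.82
tcp_pos: [0.5217, -0.3094, 0.1516]
eef_rot: [-90.0, 28.0, 98.3]
contact_force: [-0.4, 0.3, -5.1]
gripper_width: 0.0241
```

```bash
cat > g.py <<'E'
from h import *
np.set_printoptions(precision=4,suppress=True)
u=np.array([.144,-.99]);u/=np.linalg.norm(u);v=np.array([-u[1],u[0]]);RE=np.array([.492,-.107])
def st():
    s=r.get_state();t=s['tcp_pos'];Rt=Ro.from_euler('xyz',s['eef_rot'],degrees=True).as_matrix()
    x=-Rt[:,0] # outward along bar
    print('t',s['time_s'],'tcp',t,'w',s['gripper_width'],'F',s['contact_force'])
    print('d,lat,z',(t[:2]-RE)@u,(t[:2]-RE)@v,t[2],'slope',np.degrees(np.arcsin(x[2])),'yawerr',np.degrees(np.arctan2(x[:2]@v,x[:2]@u)),'jaw z',Rt[2,2])
    tip=t-.171*x; print('tip d,lat,z',(tip[:2]-RE)@u,(tip[:2]-RE)@v,tip[2],'scene px',proj('scene',tip),'top',proj('top',tip))
    return s
E
python3 - <<'E'
from g import *
st();save('wrist','w6'); save('scene','s6',(180,80,340,220),5)
E
```

```text
t 9.8167 tcp [ 0.5217 -0.3094  0.1516] w 0.024068466999627485 F [-0.4282  0.2673 -5.053 ]
d,lat,z 0.2046055932440189 0.00029923862078314295 0.15164404006197857 slope 28.015307039641236 yawerr 0.014084829707984092 jaw z 0.0004341336905233917
tip d,lat,z 0.05364301218103928 0.00026212799400660106 0.07132406906095863 scene px [[247.5367 144.7724]] top [[309.4684 208.63  ]]
```

View pics/s6.png

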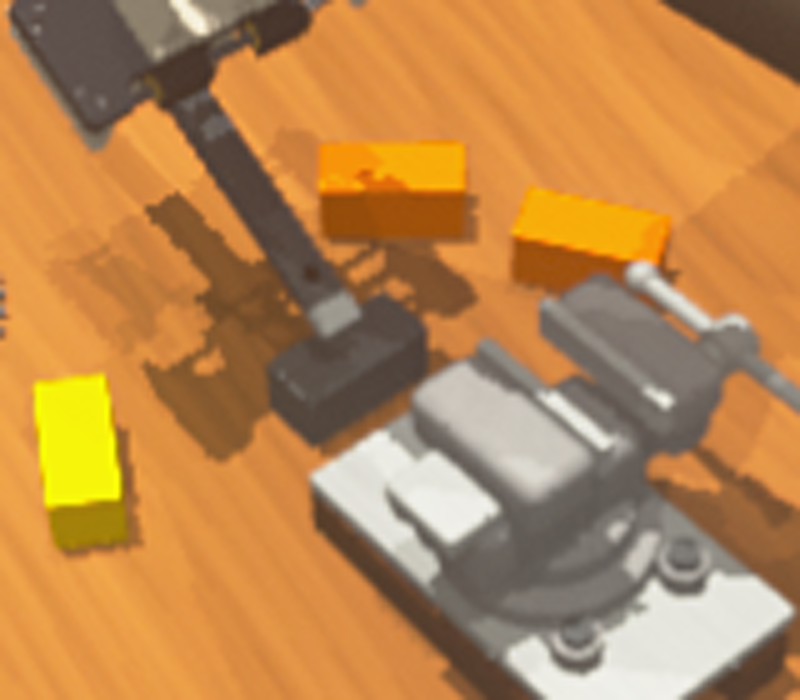

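View pics/w6.png

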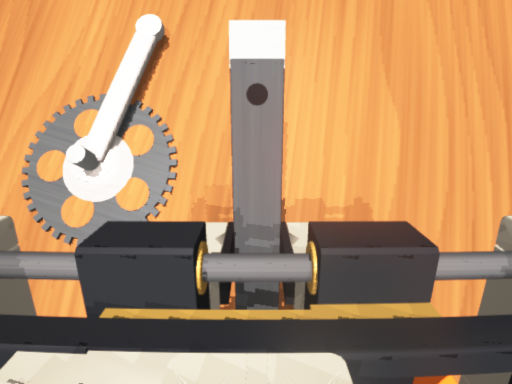

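The tip shows at (248, 146), against a predicted (247.5, 144.8). I'll lower it to the block edge, then slide in along the bar's axis.

drive_tool(deltas=[[0,0.2,-0.6,0,0,0],[-0.2,0.4,-1.3,0,0,0],[-0.4,0.5,-2,0,0,0],[-0.4,0.5,-2.4,0,0,0],[-0.4,0.5,-2.4,0,0,0],[-0.5,1.2,-2.8,0,0,0],[-0.7,2.6,-3.5,0,0,0],[-0.9,4,-4.3,0,0,0]])

```text
time_s: 10.58
tcp_pos: [0.5131, -0.2688, 0.1087]
eef_rot: [-90.0, 28.0, 98.2]
contact_force: [0.5, 0.5, -5.5]
gripper_width: 0.0244
```

```bash
python3 - <<'E'
from g import *
st();save('scene','s7',(180,80,340,220),5)
E
```

```text
t 10.5833 tcp [ 0.5131 -0.2688  0.1087] w 0.02440591769690252 F [ 0.4924  0.4969 -5.4581]
d,lat,z 0.16318921507329953 -0.002446521883107473 0.1086806132709451 slope 28.031247963633465 yawerr -0.04134721080378824 jaw z -0.0007017042186010236
tip d,lat,z 0.012249021345726953 -0.0023375966333730827 0.028318644325598746 scene px [[258.1804 163.6602]] top [[294.5024 211.9677]]
```

View pics/s7.png

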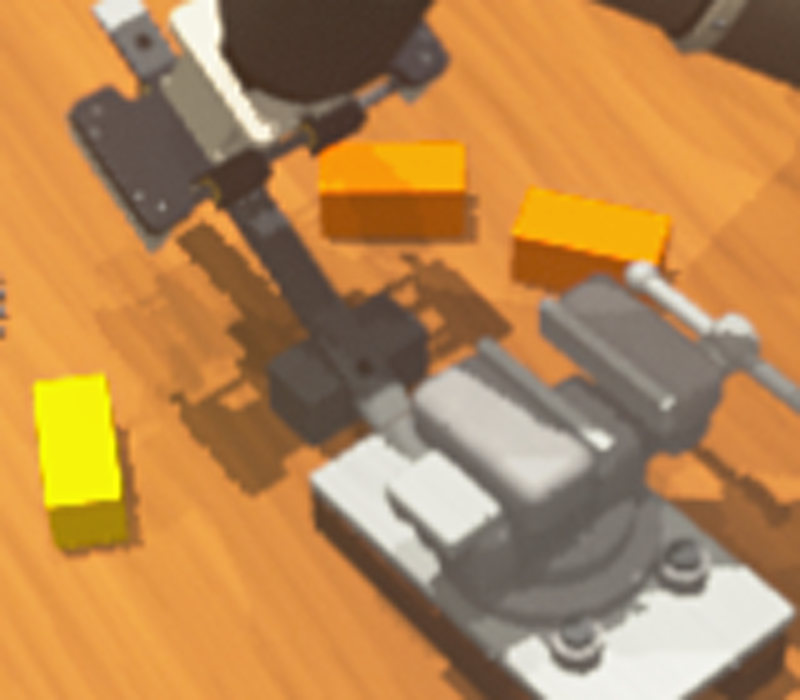

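```bash
python3 - <<'E'
from g import *
save('scene','s8',(230,140,300,190),11)
a=RE+.065*v;b=RE-.065*v
P=[[*a,.047],[*b,.047],[*a,.035],[*b,.035]]
print((proj('scene',P)-[230,140])*11)
s=r.get_state();Rt=Ro.from_euler('xyz',s['eef_rot'],degrees=True).as_matrix();t=s['tcp_pos']
print((proj('scene',[t+Rt@np.array(q) for q in([.171,-.005,.0125],[.171,-.005,-.0125],[.171,0,.0125],[.151,-.0085,.0125],[.151,-.0085,-.0125])])-[230,140])*11)
E
```

```text
[[123.4528 381.6218]
 [537.0387 116.7561]
 [125.1167 412.3724]
 [535.6713 148.2293]]
[[361.393  232.3659]
 [282.962  282.9383]
 [355.2945 238.0618]
 [319.7454 161.5124]
 [240.8639 211.6614]]
```

View pics/s8.png

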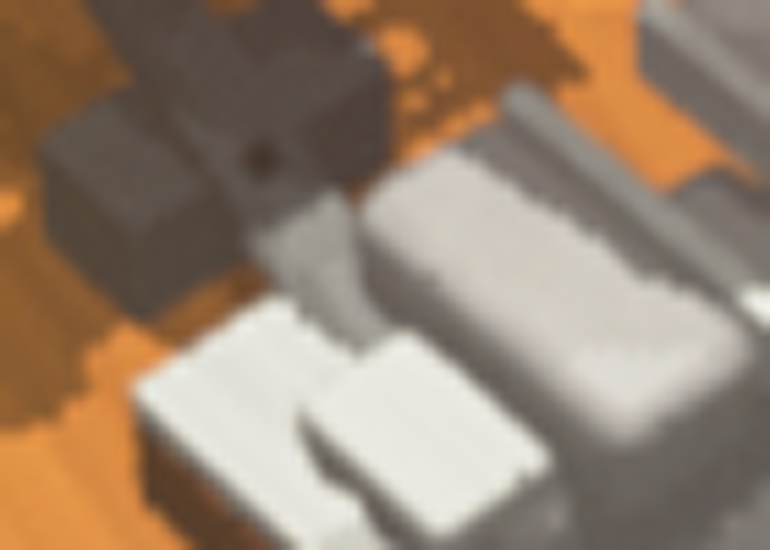

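drive_tool(deltas=[[-0.05,0.3,-0.2,0,0,0],[-0.1,0.8,-0.45,0,0,0],[-0.2,1.4,-0.75,0,0,0],[-0.3,2,-1.1,0,0,0],[-0.4,2.6,-1.4,0,0,0],[-0.45,3.1,-1.65,0,0,0],[-0.5,3.4,-1.8,0,0,0],[-0.5,3.4,-1.8,0,0,0]])

```text
time_s: 11.35
tcp_pos: [0.5077, -0.2346, 0.0902]
eef_rot: [-89.9, 28.0, 98.4]
contact_force: [-0.0, -0.4, -6.0]
gripper_width: 0.024
```

```bash
python3 - <<'E'
from g import *
s=st();print(s['moment']);save('scene','s9',(180,80,340,220),5)
E
```

```text
t 11.35 tcp [ 0.5077 -0.2346  0.0902] w 0.02396785872749111 F [-0.0206 -0.4291 -5.966 ]
d,lat,z 0.12855876777701475 -0.0028631908920128475 0.09021541121187465 slope 28.016655722057507 yawerr 0.10437185846416706 jaw z 0.0011385302434397393
tip d,lat,z -0.022401676688070835 -0.0031381856596081827 0.009891886732544167 scene px [[266.5665 175.4613]] top [[282.8879 214.1769]]
[ 2.4008  0.3442 -0.0231]
```

View pics/s9.png

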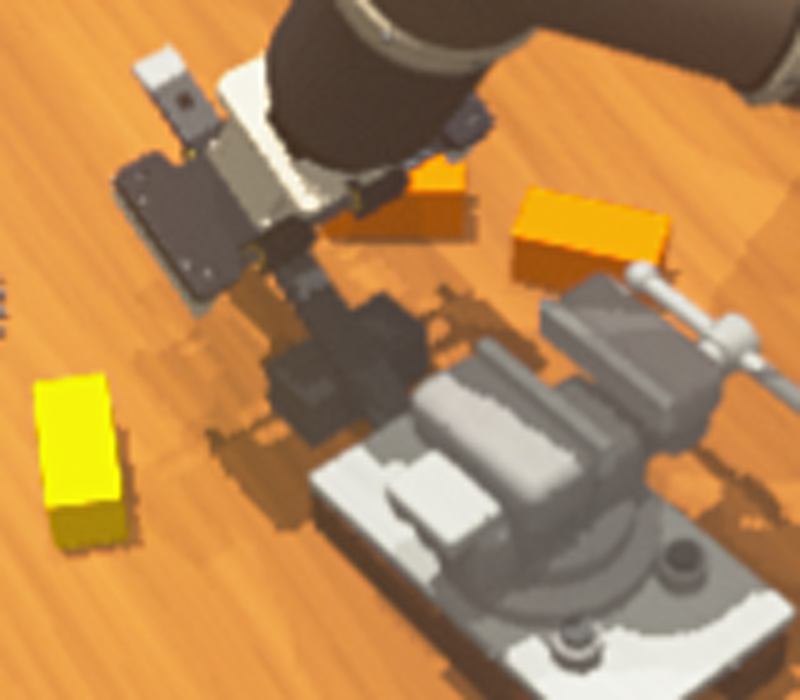

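The bar goes over the block and under the plate edge at (400, 415). I'll ease the slope to about 22° and lower the bar onto the block.

drive_tool(deltas=[[0,-0.1,-0.25,0.017,0.002,0],[0,-0.2,-0.4,0.034,0.005,0],[0,-0.3,-0.6,0.052,0.007,0],[0.1,-0.4,-0.75,0.07,0.01,0],[0.1,-0.5,-0.9,0.087,0.013,0],[0.1,-0.6,-1.05,0.104,0.015,0],[0.1,-0.6,-1.05,0.104,0.015,0],[0.1,-0.6,-1.05,0.104,0.015,0]])

```text
time_s: 12.07
tcp_pos: [0.5089, -0.2415, 0.0803]
eef_rot: [-90.0, 22.0, 98.3]
contact_force: [0.1, 0.0, -4.8]
gripper_width: 0.0241
```

```bash
python3 - <<'E'
from g import *
s=st();print(s['moment'])
E
```

```text
t 12.0667 tcp [ 0.5089 -0.2415  0.0803] w 0.024145233991634783 F [ 0.0516  0.0423 -4.8028]
d,lat,z 0.1355483465402704 -0.002679721289312051 0.08028320011331694 slope 22.03495163146719 yawerr -0.007631472121612917 jaw z 0.0002391993637315265
tip d,lat,z -0.02296098512501745 -0.002658608747287948 0.01612876667895209 scene px [[266.5834 174.2603]] top [[282.7972 214.0529]]
[ 1.9005  0.2244 -0.0535]
```

drive_tool(deltas=[[0,0,-0.05,0,0,0],[0,0,-0.1,0,0,0],[0,0,-0.1,0,0,0],[0,0,-0.1,0,0,0],[0,0,-0.1,0,0,0],[0,0,-0.1,0,0,0],[0,0,-0.1,0,0,0],[0,0,-0.1,0,0,0]])

```text
time_s: 12.73
tcp_pos: [0.5088, -0.2412, 0.0791]
eef_rot: [-90.0, 22.0, 98.3]
contact_force: [-0.3, -0.1, -5.0]
gripper_width: 0.0241
```

drive_tool(deltas=[[0,0,0,0,0,0],[0,0,0,0,0,0],[0,0,0,0,0,0],[0,0,0,0,0,0],[0,0,0,0,0,0],[0,0,0,0,0,0],[0,0,0,0,0,0],[0,0,0,0,0,0]], claw=0.55)

```text
time_s: 13.4
tcp_pos: [0.5088, -0.2412, 0.0791]
eef_rot: [-90.0, 22.0, 98.3]
contact_force: [0.4, -0.0, 0.4]
gripper_width: 0.0482
```

```bash
python3 - <<'E'
from g import *
s=st();save('wrist','w10');save('scene','s10',(180,80,340,220),5)
E
```

```text
t 13.4 tcp [ 0.5088 -0.2412  0.0791] w 0.048170814305925645 F [ 0.3987 -0.0115  0.3636]
d,lat,z 0.13524613423436188 -0.0027441632292403433 0.07909128605873157 slope 22.00118705199617 yawerr 0.036769900853183254 jaw z 0.00043636931929821876
tip d,lat,z -0.023300945067872714 -0.002845911756555575 0.015030273797230972 scene px [[266.714  174.5522]] top [[282.6773 214.1326]]
```

View pics/s10.png

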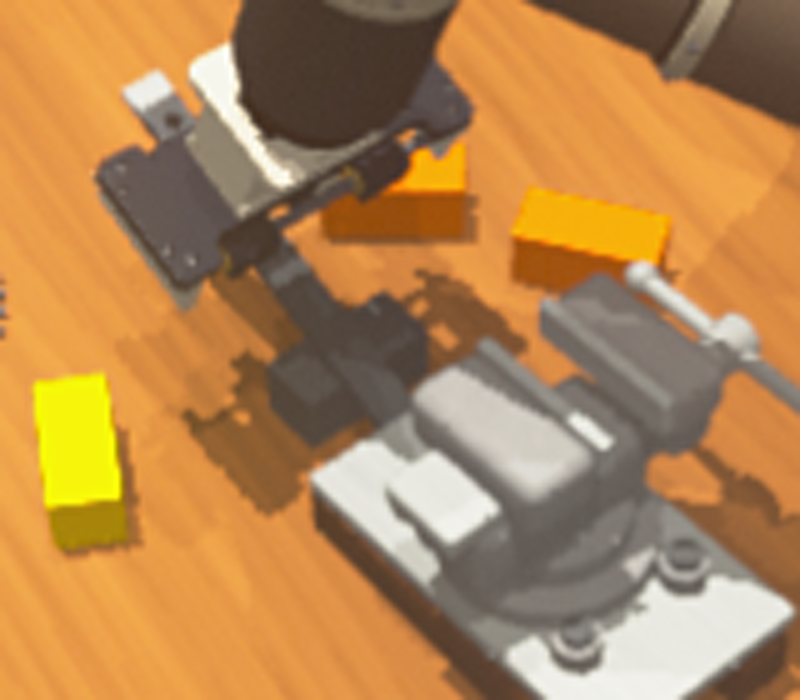

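View pics/w10.png

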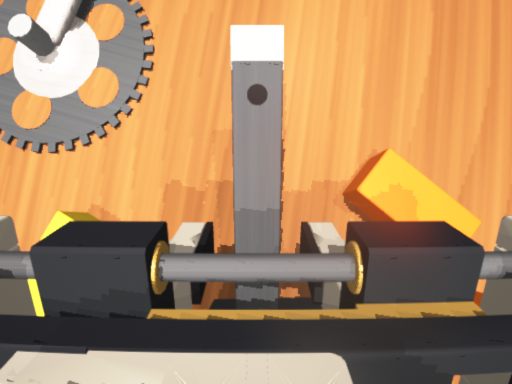

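The bar has settled on the block edge and under the plate. I'll slide the open jaws about 60 mm outward along it and regrip for leverage.

drive_tool(deltas=[[0.1,-0.5,0.25,0.005,0,0],[0.2,-1.4,0.55,0.01,0.001,0],[0.4,-2.5,0.9,0.015,0.002,0],[0.55,-3.6,1.25,0.02,0.003,0],[0.7,-4.7,1.6,0.026,0.004,0],[0.8,-5.4,1.8,0.026,0.004,0],[0.8,-5.6,1.85,0.026,0.004,0],[0.8,-5.6,1.85,0.026,0.004,0]])

```text
time_s: 14.17
tcp_pos: [0.5166, -0.2976, 0.0975]
eef_rot: [-90.0, 20.5, 98.3]
contact_force: [0.3, 0.6, -0.1]
gripper_width: 0.0483
```

```bash
python3 - <<'E'
from g import *
s=st();save('wrist','w11');save('scene','s11',(180,60,340,200),5)
o,d=ray('wrist',[(258,25)])
E
```

```text
t 14.1667 tcp [ 0.5166 -0.2976  0.0975] w 0.04829235371340531 F [ 0.2901  0.622  -0.1057]
d,lat,z 0.1921057766528904 -0.00311244667079244 0.09750168967473163 slope 20.502845461694932 yawerr -0.005470476702852706 jaw z 0.000660745275946506
tip d,lat,z 0.03193780729124654 -0.0030971541805768533 0.03760827303561128 scene px [[253.7748 157.0278]] top [[301.2671 211.0901]]
```

View pics/s11.png

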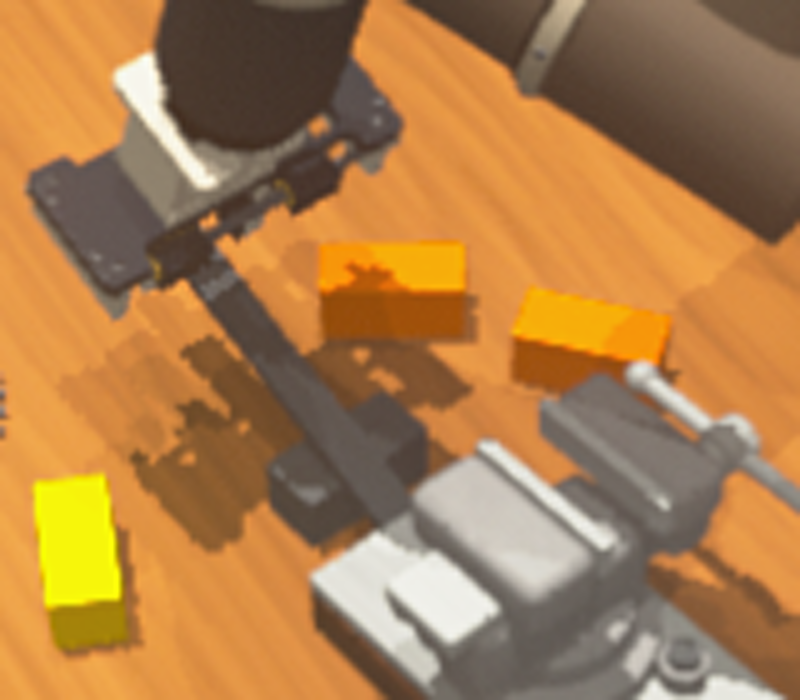

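View pics/w11.png

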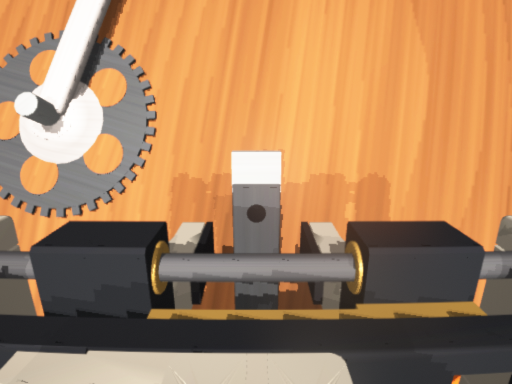

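```bash
python3 - <<'E'
from g import *
s=r.get_state();Rt=Ro.from_euler('xyz',s['eef_rot'],degrees=True).as_matrix();t=s['tcp_pos']
for st_,px,xs in(('end',(257,151),(-.046,-.049,-.052)),('bevelstart',(257,184),(-.026,-.029,-.032)),('hole',(257,213),(-.02,))):
    o,d=ray('wrist',[px]);o=Rt.T@(o-t);d=(d@Rt)[0]
    for x in xs: print(st_,o+d*((x-o[0])/d[0]))
o,d=ray('wrist',[(231.5,168),(281.5,168)]);o=Rt.T@(o-t);d=d@Rt
for k in(.1,.12,.14,.15,.16): print(o+k*d[0], k*np.linalg.norm((d[0]-d[1])))
E
```

```text
end [-0.046   0.0186 -0.0001]
end [-0.049   0.     -0.0001]
end [-0.052  -0.0185 -0.0002]
bevelstart [-0.026   0.0199 -0.    ]
bevelstart [-0.029   0.0089 -0.0001]
bevelstart [-0.032  -0.0021 -0.0001]
hole [-0.02   -0.0131 -0.0001]
[-0.0531 -0.0597 -0.0085] 0.016202085075532665
[-0.0488 -0.0401 -0.0101] 0.019442502090639194
[-0.0445 -0.0206 -0.0117] 0.02268291910574573
[-0.0424 -0.0108 -0.0125] 0.024303127613298992
[-0.0403 -0.001  -0.0133] 0.02592333612085226
```

drive_tool(deltas=[[0,0,0,0,0,0],[0,0,0,0,0,0],[0,0,0,0,0,0],[0,0,0,0,0,0],[0,0,0,0,0,0],[0,0,0,0,0,0],[0,0,0,0,0,0],[0,0,0,0,0,0]], claw=0, squeeze=60)

```text
time_s: 14.93
tcp_pos: [0.5167, -0.2971, 0.0974]
eef_rot: [-90.0, 20.5, 98.3]
contact_force: [-0.8, 2.1, -0.8]
gripper_width: 0.0238
```

drive_tool(deltas=[[0,-0.05,-0.2,0.014,0.002,0],[0,-0.12,-0.45,0.029,0.004,0],[0,-0.2,-0.7,0.044,0.006,0],[0.05,-0.27,-0.95,0.06,0.009,0],[0.05,-0.35,-1.2,0.076,0.011,0],[0.05,-0.43,-1.45,0.094,0.013,0],[0.1,-0.5,-1.6,0.105,0.015,0],[0.1,-0.55,-1.7,0.112,0.016,0]])

```text
time_s: 15.6
tcp_pos: [0.5184, -0.3023, 0.0815]
eef_rot: [-90.1, 14.0, 98.3]
contact_force: [-3.1, 11.6, 10.4]
gripper_width: 0.0239
```

```bash
python3 - <<'E'
from g import *
s=st();print(s['moment']);save('wrist','w12');save('scene','s12',(200,120,340,240),5)
E
```

```text
t 15.6 tcp [ 0.5184 -0.3023  0.0815] w 0.023913860979927093 F [-3.1314 11.5764 10.4217]
d,lat,z 0.19706229027455088 -0.001976072164455949 0.08145316800825336 slope 13.98777299846036 yawerr 0.048554900921536505 jaw z -0.0010431204447360343
tip d,lat,z 0.031132956313320637 -0.0021166878322694403 0.040119932489890084 scene px [[253.6697 156.7848]] top [[301.0252 210.8074]]
[ 4.0932  1.3499 -0.0232]
```

View pics/s12.png

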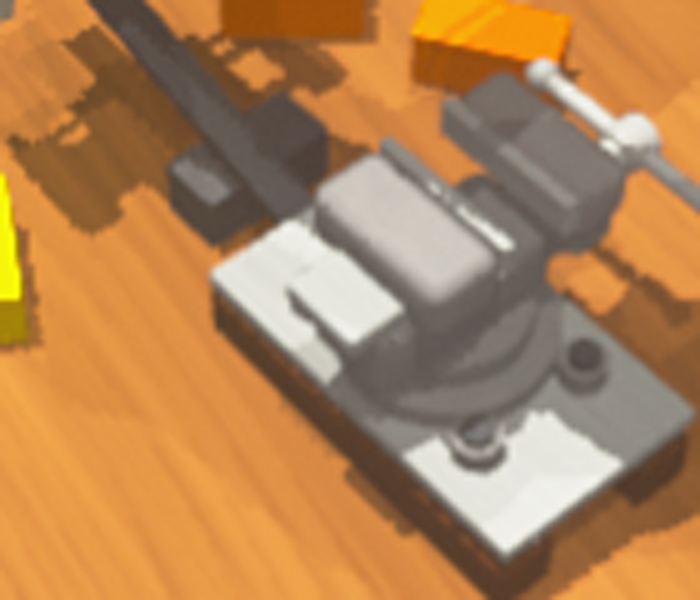

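View pics/w12.png

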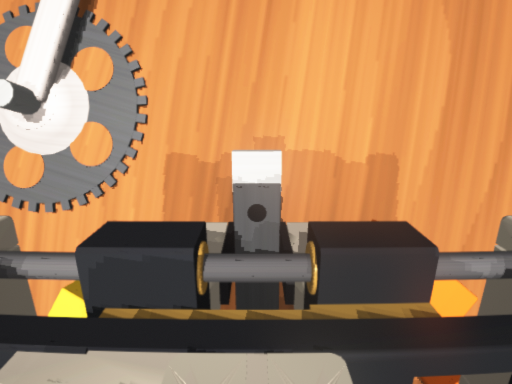

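drive_tool(deltas=[[0,0.1,-0.2,0.013,0.002,0],[0,0.1,-0.4,0.026,0.004,0],[0,0.05,-0.6,0.039,0.006,0],[0,0.0,-0.8,0.052,0.008,0],[0,0.0,-1.0,0.065,0.01,0],[0,0.0,-1.2,0.078,0.011,0],[0,-0.05,-1.4,0.091,0.013,0],[0,-0.05,-1.6,0.104,0.015,0]])

```text
time_s: 16.37
tcp_pos: [0.5193, -0.305, 0.0672]
eef_rot: [-90.1, 8.1, 98.4]
contact_force: [-2.2, -7.8, 14.7]
gripper_width: 0.024
```

```bash
python3 - <<'E'
from g import *
s=st();print(s['moment']);save('wrist','w13');save('scene','s13',(200,120,340,240),5)
for n in('left_edge','right_edge'):
    print(n,[(q['position'],q['score']) for q in imaging.landmark_of('scene',n)][:2])
E
```

```text
t 16.3667 tcp [ 0.5193 -0.305   0.0672] w 0.024008537156827908 F [-2.2445 -7.8412 14.7058]
d,lat,z 0.19985263276207194 -0.0014779114629106108 0.06721994778191571 slope 8.145906911087861 yawerr 0.09598053134842584 jaw z -0.002291702340923185
tip d,lat,z 0.030578183987345107 -0.001761476271222453 0.04299020195139014 scene px [[253.6837 156.2877]] top [[300.9129 210.715 ]]
[-3.5202  0.9353  0.0435]
left_edge [([319.4, 217.4], 0.84)]
right_edge [([259.0, 162.2], 0.57), ([250.3, 332.8], 0.31)]
```

View pics/s13.png

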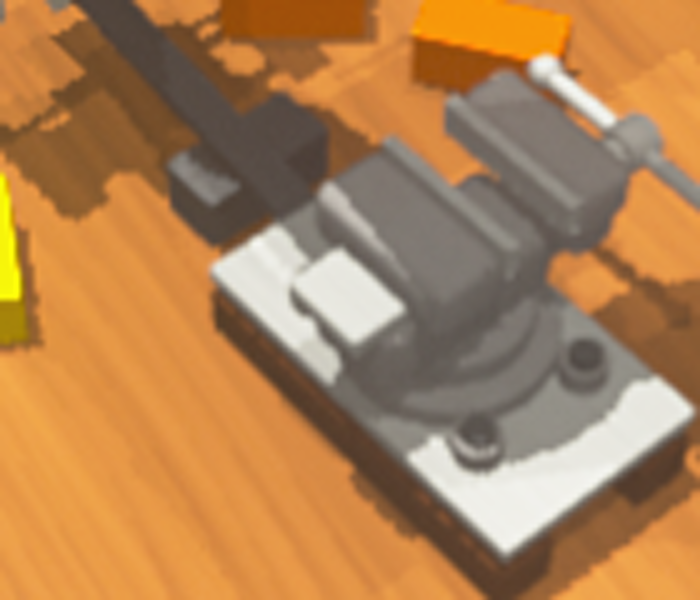

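View pics/w13.png

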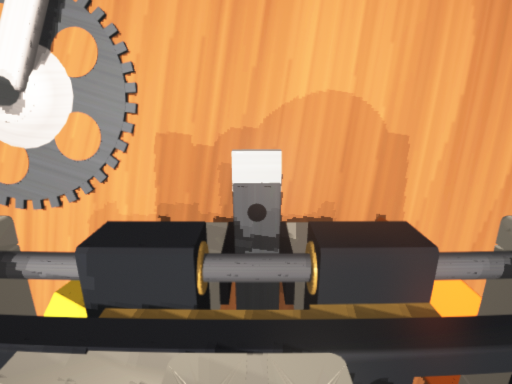

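drive_tool(deltas=[[0,-0.05,-0.15,0.008,0.001,0],[0,-0.1,-0.3,0.016,0.002,0],[0,-0.12,-0.45,0.024,0.003,0],[0,-0.14,-0.6,0.032,0.005,0],[0,-0.15,-0.7,0.04,0.006,0],[0,-0.15,-0.8,0.048,0.007,0],[0,-0.15,-0.8,0.048,0.007,0],[0,-0.15,-0.8,0.048,0.007,0]])

```text
time_s: 17.23
tcp_pos: [0.5192, -0.3064, 0.0589]
eef_rot: [-90.1, 5.4, 98.4]
contact_force: [-2.5, -3.9, 13.0]
gripper_width: 0.0243
```

```bash
python3 - <<'E'
from g import *
s=st();print(s['moment']);save('wrist','w14');save('scene','s14',(215,140,325,240),7)
E
```

```text
t 17.2333 tcp [ 0.5192 -0.3064  0.0589] w 0.02426770227072681 F [-2.4779 -3.8774 13.0371]
d,lat,z 0.20118926581912477 -0.001799237186366621 0.05891371713110307 slope 5.373163310048766 yawerr 0.07523837756797697 jaw z -0.0021972080972033625
tip d,lat,z 0.030940797779873602 -0.00202280035262831 0.042900936304564305 scene px [[253.6746 156.1826]] top [[301.045  210.7809]]
[-1.7917  0.9144  0.0385]
```

View pics/s14.png

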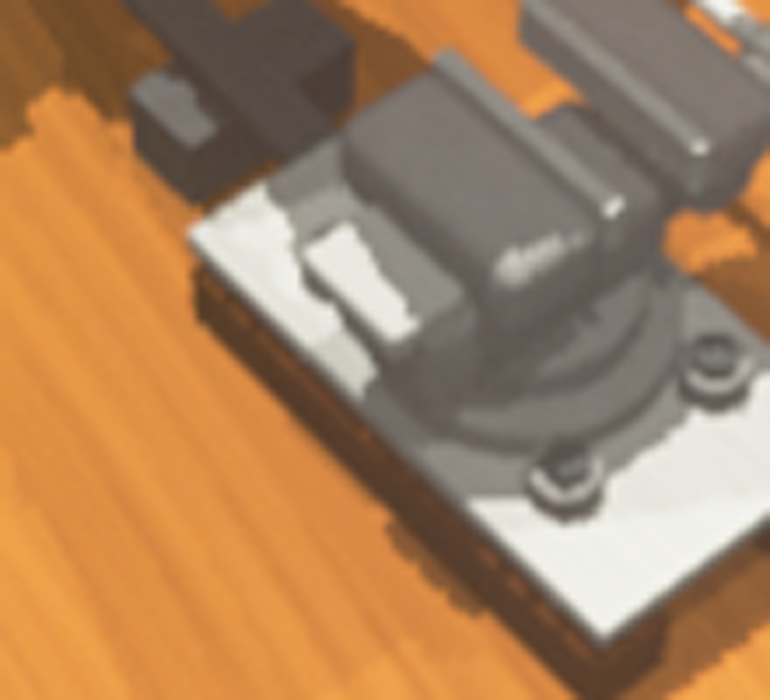

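```bash
python3 - <<'E'
from g import *
print(proj('scene',[[.5556,-.097,.047],[.5556,-.097,.058],[.5235,.128,.058]]))
full=imaging.capture('scene')[:,:,::-1];cv2.imwrite('pics/full15.png',full)
a=cv2.imread('pics/scene0.png')
def crop(im): return cv2.resize(im[150:200,225:275],None,fx=8,fy=8,interpolation=cv2.INTER_NEAREST)
def crop2(im): return cv2.resize(im[205:245,275:325],None,fx=8,fy=8,interpolation=cv2.INTER_NEAREST)
cv2.imwrite('pics/cmpR.png',np.hstack([crop(a),crop(full)]))
cv2.imwrite('pics/cmpL.png',np.hstack([crop2(a),crop2(full)]))
E
```

```text
[[241.5853 174.7451]
 [241.4473 172.1455]
 [300.1647 229.9454]]
```

View pics/cmpR.png

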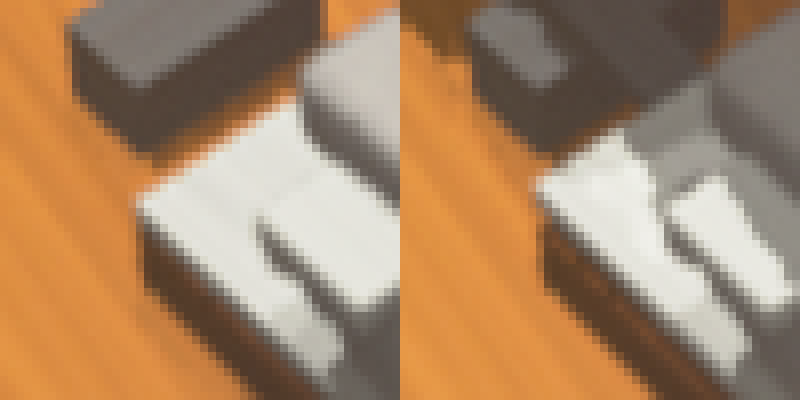

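View pics/cmpL.png

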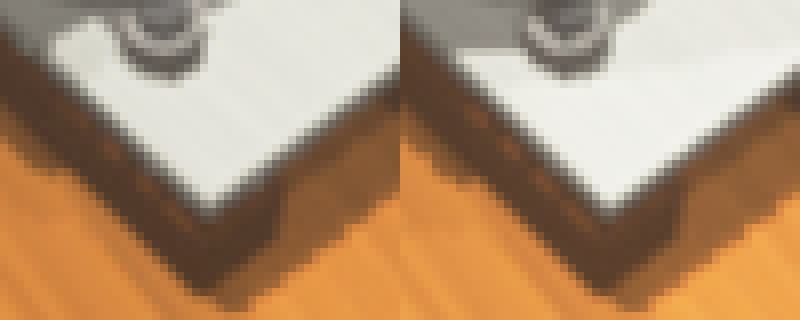

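```bash
python3 - <<'E'
import cv2,numpy as np
np.set_printoptions(precision=2,suppress=True,linewidth=150)
a=cv2.imread('pics/scene0.png')[:,:,0].astype(float);b=cv2.imread('pics/full15.png')[:,:,0].astype(float)
# blue channel: white high, dark/orange low
def edge(im,c,r0,r1):
    p=im[r0:r1,c]; hi=p.max(); i0=int(np.argmax(p)); th=110
    for i in range(i0,len(p)-1):
        if p[i]>=th>p[i+1]: return r0+i+(p[i]-th)/(p[i]-p[i+1])
    return np.nan
for cols,slope0 in((range(243,262),None),(range(284,300),None)):
    ra=[];rb=[]
    for c in cols:
        g=176+ (c-242.5)*(230-176)/(300.5-242.5)
        ra.append(edge(a,c,int(g)-8,int(g)+6));rb.append(edge(b,c,int(g)-10,int(g)+6))
    print(np.array(cols));print(np.array(ra));print(np.array(rb)-np.array(ra))
E
```

```text
[243 244 245 246 247 248 249 250 251 252 253 254 255 256 257 258 259 260 261]
[177.46 178.47 179.44 180.37 181.24 182.21 183.08 184.03 185.   185.88 186.82 187.71 188.66 189.57 190.53 191.3  192.23 193.1  193.97]
[-1.81 -1.89 -1.87 -1.83 -1.72 -1.74 -1.65 -1.63 -1.63 -1.52 -1.48 -1.44 -1.41 -1.37 -1.33 -1.23 -1.38 -1.28 -1.24]
[284 285 286 287 288 289 290 291 292 293 294 295 296 297 298 299]
[215.64 216.64 217.56 218.52 219.44 220.44 221.41 222.38 223.37 224.37 225.4  225.98 226.94 227.89 228.88 229.66]
[-0.23 -0.33 -0.18 -0.22 -0.15 -0.17 -0.17 -0.16 -0.17 -0.2  -0.14  0.02  0.02  0.07  0.04  0.22]
```

```bash
cat > lev.py <<'E'
from g import *
def top_edge(im,c):
    g=176+(c-242.5)*(230-176)/(300.5-242.5); r0=int(g)-10; p=im[r0:int(g)+6,c].astype(float); th=110;i0=int(np.argmax(p))
    for i in range(i0,len(p)-1):
        if p[i]>=th>p[i+1]: return r0+i+(p[i]-th)/(p[i]-p[i+1])
    return np.nan
def bot_edge(im,c):
    # dark->orange in red channel below the plate edge
    g=176+(c-242.5)*(230-176)/(300.5-242.5); r0=int(g)+4; p=im[r0:r0+18,c,2].astype(float); th=130;i0=int(np.argmin(p[:12]))
    for i in range(i0,len(p)-1):
        if p[i]<th<=p[i+1]: return r0+i+(th-p[i])/(p[i+1]-p[i])
    return np.nan
def heights(im,line,colsR=range(243,258),colsL=range(284,299)):
    # line: point q, dir e (xy). find z of top edge in vertical plane through line
    q,e=line;nn=np.array([-e[1],e[0]]);Y=[];Zs=[]
    for c in list(colsR)+list(colsL):
        rr=top_edge(im[:,:,0],c)
        if np.isnan(rr):continue
        o,d=ray('scene',[(c,rr)]);d=d[0];k=((q-o[:2])@nn)/(d[:2]@nn);X=o+k*d;Y.append((X[:2]-q)@e);Zs.append(X[2])
    return np.array(Y),np.array(Zs)
E
python3 - <<'E'
from lev import *
a=cv2.imread('pics/scene0.png');b=cv2.imread('pics/full15.png')
for im in(a,b):
    print(np.array([bot_edge(im,c) for c in range(243,302,2)]))
E
```

```text
[185.4222 187.3404 189.3542 191.3478 193.3913 195.4255 197.6    199.8056
 201.7632 203.8108 205.7838 207.7778 209.8108 211.5    217.     219.
 220.8333 223.     224.9    225.4815 225.76   227.5    229.4444 231.3778
 233.3404 235.3404 237.2979 239.3    241.1429 241.3125]
[185.2642 187.098  189.1321 191.1481 193.1731 195.1887 197.2037 199.4884
 201.5    203.4762 205.4762 207.5122 209.5    211.2321 213.875  216.8125
 218.9412 221.1667 223.2222 225.2    226.4545 227.1837 229.16   231.102
 233.0943 235.0755 237.0566 239.037  240.875  241.0577]
```

```bash
cat >> lev.py <<'E'
def report(im,name=''):
    cols=list(range(243,263))+list(range(286,298))
    P=np.array([(c,bot_edge(im,c)) for c in cols]);X=atz('scene',P,0.)[:,:2]
    res=None
    for _ in range(3):
        m=X.mean(0);e=np.linalg.svd(X-m)[2][0];e=e*np.sign(e[1]);n=np.array([-e[1],e[0]]);rs=(X-m)@n;X=X[np.abs(rs)<2.5*rs.std()+1e-6]
    Y,Z=heights(im,(m,e));ok=np.isfinite(Z);Y,Z=Y[ok],Z[ok]
    k=np.polyfit(Y,Z,1)
    for _ in range(2):
        rr=Z-np.polyval(k,Y);g=np.abs(rr)<2.5*rr.std();Y,Z=Y[g],Z[g];k=np.polyfit(Y,Z,1)
    rr=Z-np.polyval(k,Y)
    print(name,'riser dir',np.degrees(np.arctan2(e[1],e[0])),'rms',rs.std(),'tilt deg',np.degrees(np.arctan(k[0])),'zR',np.polyval(k,(np.array([.5556,-.099])-m)@e),'zL',np.polyval(k,(np.array([.5233,.128])-m)@e),'rms',rr.std())
E
python3 - <<'E'
from lev import *
for f in('scene0','full15'): report(cv2.imread(f'pics/{f}.png'),f)
E
```

```text
scene0 riser dir 98.21589383771453 rms 0.0003516634189448125 tilt deg 3.26635901996686 zR 0.03688415092989433 zL 0.04996963100459139 rms 0.00024199003026960906
full15 riser dir 98.22663029859088 rms 0.0002920899663716854 tilt deg 0.8233210434012171 zR 0.04446511032113134 zL 0.04776009830323654 rms 0.0001298947480704634
```

Edge fits in the scene view put the plate at about 0.6–1.2° of tilt still to go, from about 3° at the start. I'll press a little further.

drive_tool(deltas=[[0,-0.03,-0.15,0.008,0.001,0],[0,-0.06,-0.3,0.016,0.002,0],[0,-0.08,-0.45,0.024,0.003,0],[0,-0.1,-0.6,0.032,0.005,0],[0,-0.1,-0.75,0.04,0.006,0],[0,-0.1,-0.85,0.048,0.007,0],[0,-0.1,-0.85,0.048,0.007,0],[0,-0.1,-0.85,0.048,0.007,0]])

```text
time_s: 18.05
tcp_pos: [0.519, -0.3071, 0.0503]
eef_rot: [-90.1, 2.6, 98.4]
contact_force: [-2.3, -1.2, 15.1]
gripper_width: 0.024
```

```bash
python3 - <<'E'
from lev import *
s=st();im=imaging.capture('scene')[:,:,::-1].copy();cv2.imwrite('pics/full16.png',im);report(im,'16')
im=cv2.imread('pics/full16.png')
for f in('scene0','full15','full16'):
    b=cv2.imread(f'pics/{f}.png');a=cv2.imread('pics/scene0.png')
    print(f,np.array([top_edge(b[:,:,0],c)-top_edge(a[:,:,0],c) for c in list(range(243,262,3))+list(range(284,299,2))]))
E
```

```text
t 18.05 tcp [ 0.519  -0.3071  0.0503] w 0.023952785992458786 F [-2.3397 -1.1842 15.1077]
d,lat,z 0.2019082669408641 -0.002044984645405641 0.050340443191726314 slope 2.5737490363727855 yawerr 0.07922425296713395 jaw z -0.0020975543423852328
tip d,lat,z 0.031080926716621073 -0.0022811918696684186 0.04266163872371662 scene px [[253.7172 156.1623]] top [[301.0987 210.8588]]
16 riser dir 98.23244041372874 rms 0.0003002707756931987 tilt deg 0.0513664630964271 zR 0.04765124737225003 zL 0.047856805381927735 rms 0.00023562426426297864
scene0 [0. 0. 0. 0. 0. 0. 0. 0. 0. 0. 0. 0. 0. 0. 0.]
full15 [-1.8137 -1.8286 -1.6534 -1.5183 -1.4104 -1.2283 -1.2433 -0.2308 -0.1778
 -0.1463 -0.1734 -0.1714 -0.1429  0.0248  0.0436]
full16 [-2.4778 -2.4505 -2.3097 -2.08   -2.3641 -2.6131 -5.8083 -0.494  -0.3791
 -0.2724 -0.3333 -0.4022 -0.4192 -0.0318  0.0072]
```

View pics/full16.png

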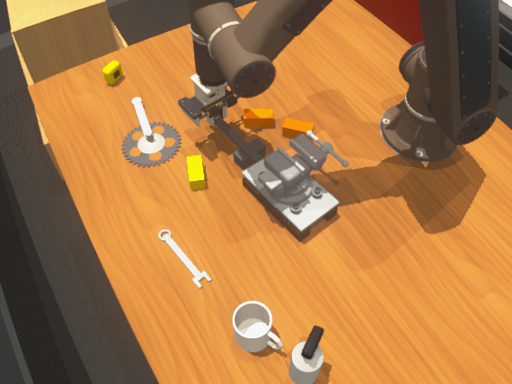

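The plate now reads about 0.05° from level. I'll raise the outer end to free the bar, then draw it out.

drive_tool(deltas=[[0,0.05,0.5,-0.025,-0.003,0],[0,0.1,0.95,-0.05,-0.007,0],[0,0.2,1.4,-0.075,-0.01,0],[0,0.3,1.85,-0.1,-0.014,0],[0,0.35,2.3,-0.125,-0.018,0],[-0.05,0.4,2.75,-0.15,-0.021,0],[-0.05,0.45,3.2,-0.175,-0.025,0],[-0.05,0.45,3.5,-0.197,-0.028,0]])

```text
time_s: 18.77
tcp_pos: [0.5166, -0.3008, 0.0827]
eef_rot: [-89.9, 13.9, 98.3]
contact_force: [0.2, 2.8, -4.0]
gripper_width: 0.0239
```

```bash
python3 - <<'E'
from lev import *
s=st();im=imaging.capture('scene')[:,:,::-1].copy();cv2.imwrite('pics/full17.png',im);report(im,'17');save('wrist','w17')
cv2.imwrite('pics/s17.png',cv2.resize(im[80:220,180:340],None,fx=5,fy=5,interpolation=cv2.INTER_CUBIC))
E
```

```text
t 18.7667 tcp [ 0.5166 -0.3008  0.0827] w 0.023948123829611843 F [ 0.1618  2.8396 -4.0253]
d,lat,z 0.19532019485951785 -0.003512404582861912 0.08270721201036448 slope 13.861022998608396 yawerr 0.036397231571759045 jaw z 0.001641378051724568
tip d,lat,z 0.029299803322917043 -0.0036178693047065986 0.04174114713678613 scene px [[254.52  156.528]] top [[300.5608 211.4029]]
17 riser dir 98.20914833858238 rms 0.0002753971768078934 tilt deg 0.1982514389205121 zR 0.04748976486528382 zL 0.04828312994985515 rms 0.00011800652592902095
```

View pics/s17.png

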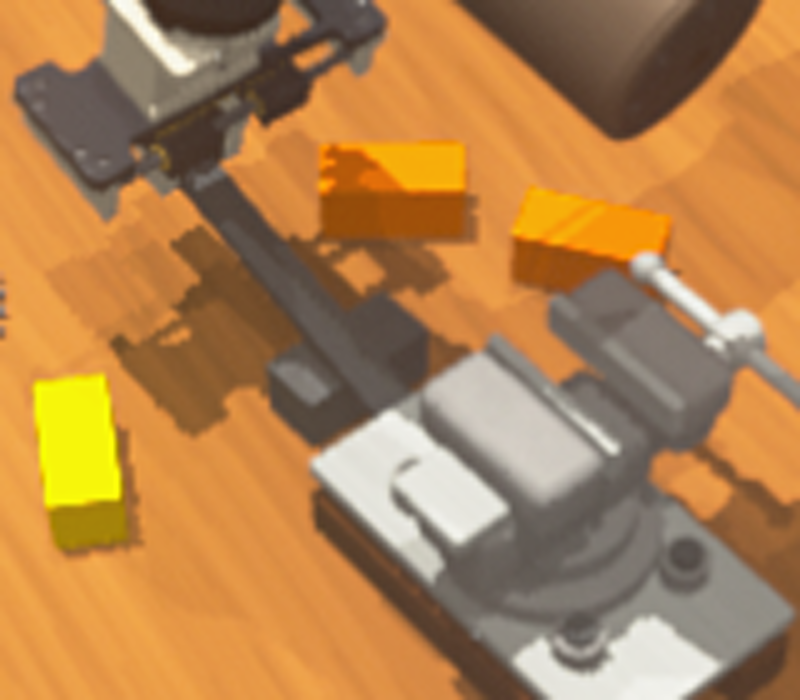

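View pics/w17.png

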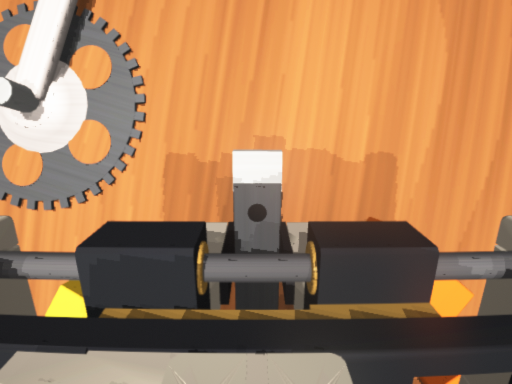

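Lifted alone at the far grip, the bar would be nose-heavy. I'll lower it to rest, shift the grip towards the middle, then draw it out.

drive_tool(deltas=[[0,-0.05,-0.35,0.02,0.003,0],[0,-0.1,-0.7,0.04,0.006,0],[0,-0.15,-1.05,0.06,0.009,0],[0,-0.2,-1.4,0.08,0.011,0],[0,-0.25,-1.75,0.1,0.014,0],[0.05,-0.3,-2.1,0.12,0.017,0],[0.05,-0.35,-2.4,0.138,0.02,0],[0.05,-0.35,-2.5,0.144,0.021,0]])

```text
time_s: 19.53
tcp_pos: [0.5175, -0.305, 0.0572]
eef_rot: [-89.9, 5.4, 98.3]
contact_force: [-0.2, 0.2, -2.5]
gripper_width: 0.0238
```

drive_tool(deltas=[[0,0,0,0,0,0],[0,0,0,0,0,0],[0,0,0,0,0,0],[0,0,0,0,0,0],[0,0,0,0,0,0],[0,0,0,0,0,0],[0,0,0,0,0,0],[0,0,0,0,0,0]], claw=0.55)

```text
time_s: 20.2
tcp_pos: [0.5178, -0.3046, 0.0582]
eef_rot: [-90.0, 5.5, 98.3]
contact_force: [-0.2, -0.1, -0.4]
gripper_width: 0.048
```

```bash
python3 - <<'E'
from lev import *
s=st();im=imaging.capture('scene')[:,:,::-1].copy();report(im,'18');save('wrist','w18')
cv2.imwrite('pics/s18.png',cv2.resize(im[80:220,180:340],None,fx=5,fy=5,interpolation=cv2.INTER_CUBIC))
E
```

```text
t 20.2 tcp [ 0.5178 -0.3046  0.0582] w 0.048040034500621595 F [-0.2007 -0.0516 -0.4302]
d,lat,z 0.19929621950952103 -0.00289662857857229 0.05821325750288211 slope 5.500548150461608 yawerr 0.05022760383820489 jaw z 0.0006188051146504281
tip d,lat,z 0.029083691800100016 -0.0030458432270644977 0.0418220053921292 scene px [[254.4061 156.6594]] top [[300.4586 211.2263]]
18 riser dir 98.22229420350425 rms 0.0002834822242572057 tilt deg 0.09845760356526735 zR 0.04746080783458782 zL 0.04785481533246025 rms 0.00014417498123038916
```

View pics/w18.png

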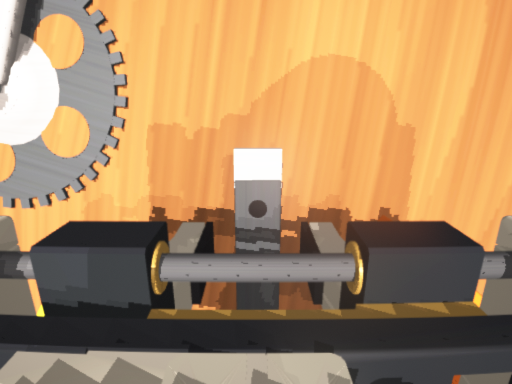

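View pics/s18.png

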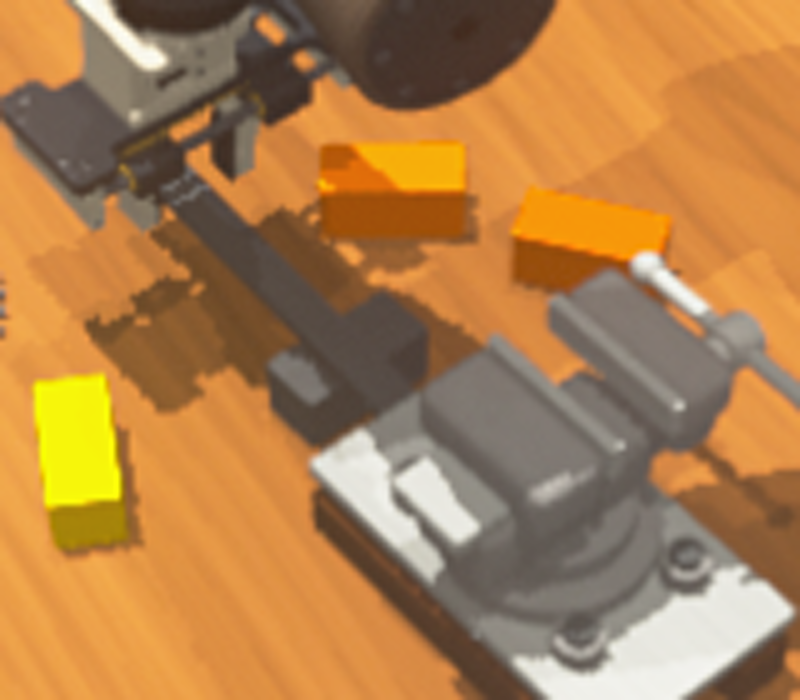

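drive_tool(deltas=[[-0.1,0.6,-0.05,0,0,0],[-0.2,1.5,-0.13,0,0,0],[-0.4,2.7,-0.24,0,0,0],[-0.6,3.9,-0.34,0,0,0],[-0.75,5.0,-0.44,0,0,0],[-0.85,5.8,-0.5,0,0,0],[-0.9,6,-0.52,0,0,0],[-0.9,6,-0.52,0,0,0]])

```text
time_s: 20.97
tcp_pos: [0.5088, -0.2438, 0.053]
eef_rot: [-90.0, 5.5, 98.4]
contact_force: [-0.2, 0.0, 0.3]
gripper_width: 0.0485
```

drive_tool(deltas=[[0,0,0,0,0,0],[0,0,0,0,0,0],[0,0,0,0,0,0],[0,0,0,0,0,0],[0,0,0,0,0,0],[0,0,0,0,0,0],[0,0,0,0,0,0],[0,0,0,0,0,0]], claw=0, squeeze=60)

```text
time_s: 21.63
tcp_pos: [0.5088, -0.245, 0.0529]
eef_rot: [-90.0, 5.5, 98.3]
contact_force: [-0.4, -2.9, -1.1]
gripper_width: 0.023
```

```bash
python3 - <<'E'
from lev import *
s=st();save('wrist','w19')
E
```

```text
t 21.6333 tcp [ 0.5088 -0.245   0.0529] w 0.022969554018205277 F [-0.3993 -2.9027 -1.0811]
d,lat,z 0.13898777516821836 -0.0032740780766388933 0.05290709414825695 slope 5.50556348441329 yawerr 0.031546340574101696 jaw z 0.0008539415118851978
tip d,lat,z -0.031223356699838195 -0.0033677942093738233 0.03650094269578247 scene px [[268.8531 171.3025]] top [[280.514  214.7529]]
```

View pics/w19.png

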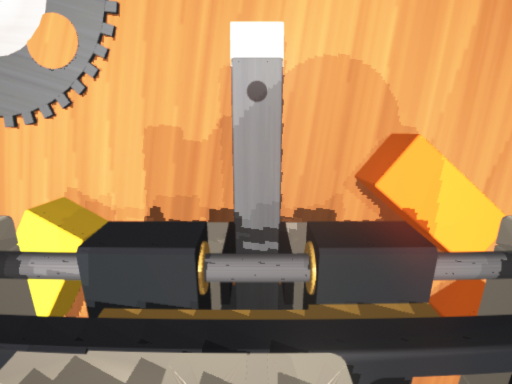

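drive_tool(deltas=[[0,0,0.3,-0.025,-0.003,0],[0,0,0.65,-0.05,-0.007,0],[0,0,0.7,-0.05,-0.007,0],[0.1,-0.8,0.85,-0.05,-0.007,0],[0.3,-2,1.05,-0.05,-0.007,0],[0.5,-3.5,1.3,-0.05,-0.007,0],[0.75,-5,1.6,-0.05,-0.007,0],[0.95,-6.5,2.2,-0.05,-0.007,0]])

```text
time_s: 22.35
tcp_pos: [0.5173, -0.3104, 0.0737]
eef_rot: [-89.8, 8.3, 98.3]
contact_force: [0.2, 0.9, -6.2]
gripper_width: 0.0231
```

drive_tool(deltas=[[0.2,-1.5,1,0,0,0],[0.4,-3,2,0.02,0.003,0],[0.6,-4,3.5,0.04,0.006,0],[0.6,-4.5,5,0.07,0.01,0],[0.6,-4.5,6.5,0.1,0.014,0],[0.6,-4.5,8,0.13,0.018,0],[0.6,-4.5,9,0.144,0.021,0],[0.6,-4.5,9,0.144,0.021,0]])

```text
time_s: 23.02
tcp_pos: [0.5253, -0.3561, 0.1666]
eef_rot: [-90.1, 0.0, 98.3]
contact_force: [1.9, -1.6, -5.5]
gripper_width: 0.0232
```

```bash
python3 - <<'E'
from lev import *
s=st();im=imaging.capture('scene')[:,:,::-1].copy();cv2.imwrite('pics/full20.png',im);report(im,'20');save('wrist','w20')
print(s['joints'])
a=cv2.imread('pics/scene0.png')
print(np.array([top_edge(im[:,:,0],c)-top_edge(a[:,:,0],c) for c in list(range(243,262,3))+list(range(284,299,2))]))
print(np.array([bot_edge(im,c)-bot_edge(a,c) for c in list(range(243,262,3))+list(range(286,299,2))]))
for n in('left_edge','right_edge'):
    for f in('scene','top'):
        if f=='top': imaging.capture('top') if n=='left_edge' else 0
        print(n,f,[(q['position'],round(q['score'],2)) for q in imaging.landmark_of(f,n)][:1])
E
```

```text
t 23.0167 tcp [ 0.5253 -0.3561  0.1666] w 0.02317512276126571 F [ 1.8644 -1.5987 -5.4968]
d,lat,z 0.2513342781396828 -0.0028636229695506088 0.16658450672646696 slope 0.028332785977494397 yawerr 0.0023354443494177355 jaw z -0.002106078192838451
tip d,lat,z 0.08033429918910873 -0.002870593132766974 0.1664999471612447 scene px [[241.1495 113.531 ]] top [[323.2344 207.708 ]]
20 riser dir 99.78877769335065 rms 0.0025278022479805493 tilt deg -5.064247666456899 zR 0.06784883166471645 zL 0.04753860725317895 rms 0.00048110486837385605
[-16.559   19.165   -9.4953  -0.0285 -61.2183  24.851 ]
[-3.769  -3.7292 -3.5164 -3.2689 -3.0721 -2.7679 -5.975  -0.5822 -0.4967
 -0.3423 -0.3839 -0.4413 -0.498  -0.0775 -0.0535]
[ 0.6278  1.8458  1.8522  2.2042  3.65    3.8974  3.6892 -0.2007 -0.238
 -0.1941 -0.2301 -0.1795 -0.174  -0.2046]
left_edge scene [([318.6, 217.8], 0.67)]
left_edge top [([216.6, 225.4], 0.76)]
right_edge scene [([259.9, 161.6], 0.98)]
right_edge top [([290.6, 210.8], 0.71)]
```

View pics/full20.png

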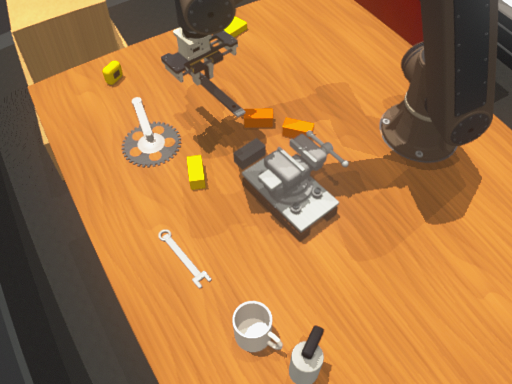

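View pics/w20.png

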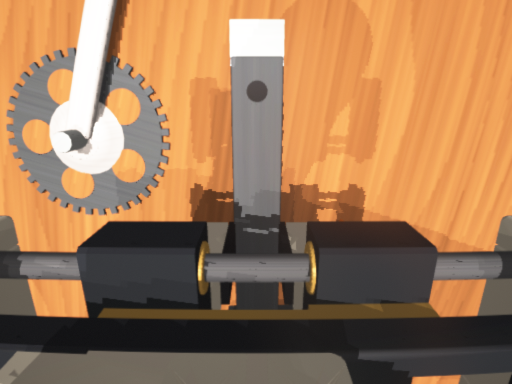

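```bash
python3 - <<'E'
import cv2,numpy as np
L=[]
for f in('full16','full20'):
    im=cv2.imread(f'pics/{f}.png');L.append(cv2.resize(im[150:200,225:275],None,fx=8,fy=8,interpolation=cv2.INTER_NEAREST))
cv2.imwrite('pics/cmp20.png',np.hstack(L))
E
```

```text
(no output)
```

View pics/cmp20.png

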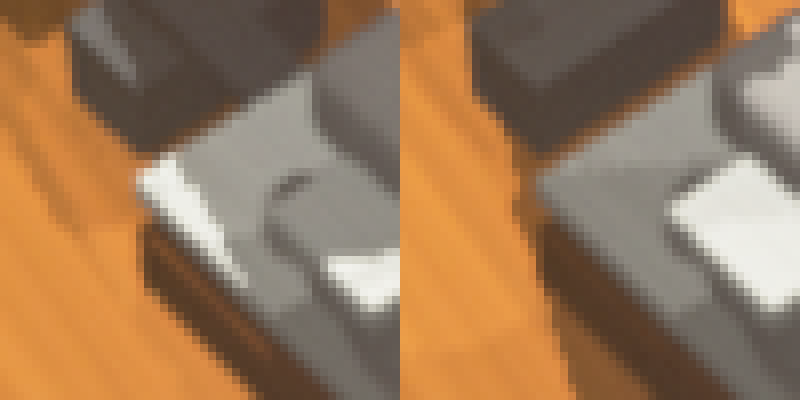

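Only the shadow on the corner changed between the two; the plate corner sits at the same pixel in both crops. Next I'll check the set-down spot.

```bash
python3 - <<'E'
from h import *
np.set_printoptions(precision=3,suppress=True)
print(atz('top',[(345,140),(372,168),(400,140),(435,147),(361,233),(337,250),(345,257)],.02))
E
```

```text
[[ 0.707 -0.281  0.02 ]
 [ 0.619 -0.36   0.02 ]
 [ 0.702 -0.448  0.02 ]
 [ 0.678 -0.553  0.02 ]
 [ 0.423 -0.319  0.02 ]
 [ 0.374 -0.245  0.02 ]
 [ 0.352 -0.268  0.02 ]]
```

drive_tool(deltas=[[0.2,-1.5,0,0,0,0],[0.5,-3.2,0,0,0,0],[0.8,-5,-0.5,0,0,0],[1,-7,-2,0,0,0],[1.2,-8.2,-4,0,0,0],[1.3,-8.8,-6.5,0,0,0],[1.3,-8.8,-9,0,0,0],[1.3,-8.8,-11,0,0,0]])

```text
time_s: 24.03
tcp_pos: [0.5363, -0.4429, 0.0521]
eef_rot: [-89.8, -0.0, 98.3]
contact_force: [-0.6, 0.4, -5.9]
gripper_width: 0.0234
```

```bash
python3 - <<'E'
from h import *
s=r.get_state();print(s['tcp_pos'],s['eef_rot']);save('scene','s21',(110,30,300,180),4);save('top','t21')
E
```

```text
[ 0.53631101 -0.44290828  0.05210486] [-8.98364617e+01 -3.00636467e-02  9.82804916e+01]
```

View pics/s21.png

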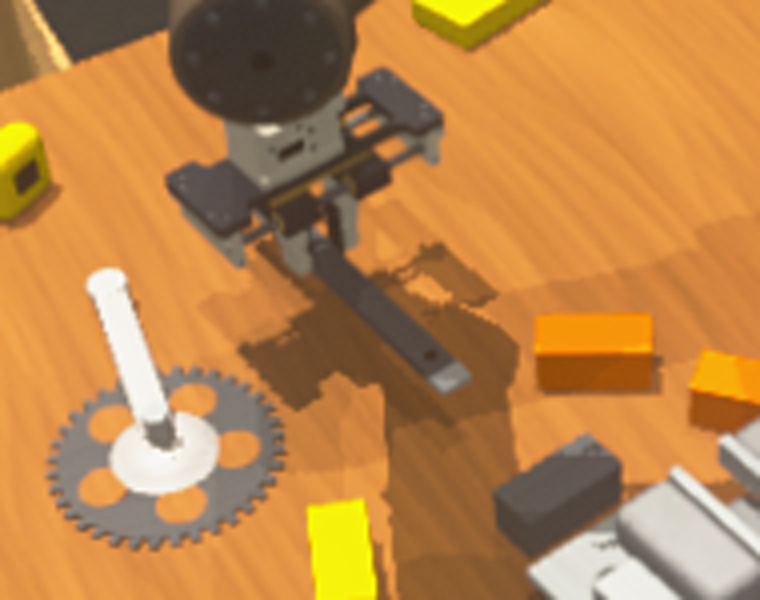

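View pics/t21.png

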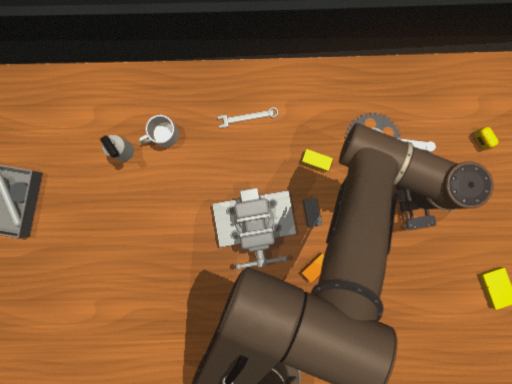

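drive_tool(deltas=[[0,0,-0.8,0,0,0],[0,0,-1.8,0,0,0],[0,0,-2.7,0,0,0],[0,0,-3.4,0,0,0],[0,0,-3.9,0,0,0],[0,0,-4.2,0,0,0],[0,0,-4.4,0,0,0],[0,0,-4.4,0,0,0]])

```text
time_s: 24.8
tcp_pos: [0.5372, -0.4427, 0.0106]
eef_rot: [-89.9, 0.0, 98.3]
contact_force: [0.3, 0.5, -6.6]
gripper_width: 0.0231
```

drive_tool(deltas=[[0,0,0,0,0,0],[0,0,0,0,0,0],[0,0,0,0,0,0],[0,0,0,0,0,0],[0,0,0,0,0,0],[0,0,0,0,0,0],[0,0,0,0,0,0],[0,0,0,0,0,0]])

```text
time_s: 25.47
tcp_pos: [0.5372, -0.4427, 0.0109]
eef_rot: [-89.9, 0.0, 98.3]
contact_force: [0.6, 0.5, -5.3]
gripper_width: 0.0233
```

drive_tool(deltas=[[0,0,-0.1,0,0,0],[0,0,-0.2,0,0,0],[0,0,-0.3,0,0,0],[0,0,-0.4,0,0,0],[0,0,-0.4,0,0,0],[0,0,-0.4,0,0,0],[0,0,-0.4,0,0,0],[0,0,-0.4,0,0,0]])

```text
time_s: 26.13
tcp_pos: [0.5372, -0.4427, 0.0069]
eef_rot: [-89.9, 0.0, 98.3]
contact_force: [-0.8, 0.1, -6.1]
gripper_width: 0.0232
```

drive_tool(deltas=[[0,0,-0.1,0,0,0],[0,0,-0.15,0,0,0],[0,0,-0.2,0,0,0],[0,0,-0.25,0,0,0],[0,0,-0.25,0,0,0],[0,0,-0.25,0,0,0],[0,0,-0.25,0,0,0],[0,0,-0.25,0,0,0]])

```text
time_s: 26.8
tcp_pos: [0.5374, -0.4428, 0.0064]
eef_rot: [-90.0, 0.1, 98.3]
contact_force: [-3.2, 4.9, 9.8]
gripper_width: 0.0231
```

Bench contact: the force went from −6 N to +10 N. I'll release and move up.

drive_tool(deltas=[[0,0,0,0,0,0],[0,0,0,0,0,0],[0,0,0,0,0,0],[0,0,0,0,0,0],[0,0,0.3,0,0,0],[0,0,1,0,0,0],[0,0,2.5,0,0,0],[0,0,4.5,0,0,0]], claw=0.6)

```text
time_s: 27.47
tcp_pos: [0.5364, -0.4423, 0.0487]
eef_rot: [-89.8, -0.0, 98.3]
contact_force: [0.8, -0.8, -0.0]
gripper_width: 0.0525
```

drive_tool(deltas=[[0,-0.5,2.5,0,0,0],[0,-1,5,0,0,0],[0,-2,8,0,0,0],[0,-3,11,0,0,0],[0,-5,14,0,0,0],[0,-7,16,0,0,0],[0,-9,17,0,0,0],[0,-10,17,0,0,0]])

```text
time_s: 28.13
tcp_pos: [0.5378, -0.5457, 0.2238]
eef_rot: [-90.2, 0.3, 98.3]
contact_force: [0.1, -0.5, -0.6]
gripper_width: 0.0525
```

```bash
python3 - <<'E'
from h import *
s=r.get_state();print(s['time_s'],s['tcp_pos'],s['eef_rot']);im=imaging.capture('scene')[:,:,::-1].copy();cv2.imwrite('pics/full22.png',im);save('top','t22')
E
```

```text
28.1333 [ 0.53781501 -0.54565985  0.22380261] [-90.15364559   0.32258862  98.27789941]
```

View pics/full22.png

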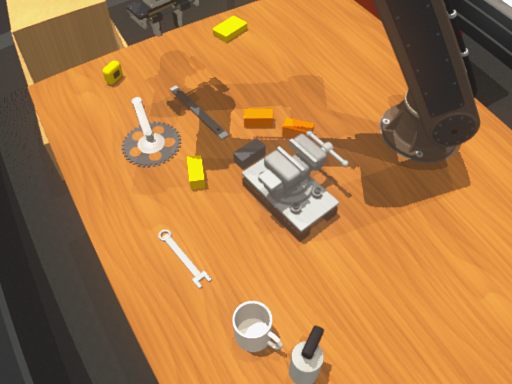

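View pics/t22.png

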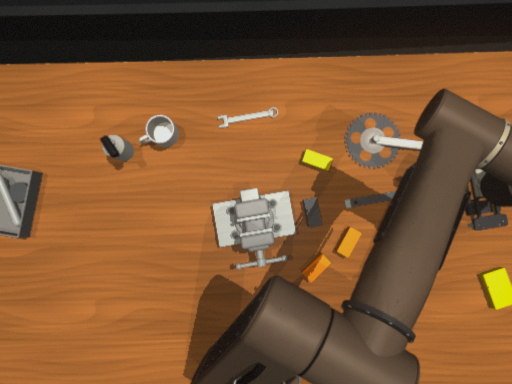

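```bash
python3 - <<'E'
from lev import *
im=cv2.imread('pics/full22.png');report(im,'22');a=cv2.imread('pics/scene0.png');report(a,'0')
C=list(range(243,262,2))+list(range(284,299,2))
print(np.array([top_edge(im[:,:,0],c)-top_edge(a[:,:,0],c) for c in C]))
print(np.array([bot_edge(im,c)-bot_edge(a,c) for c in C]))
print(im[165:195,250,0]);print(a[165:195,250,0])
cv2.imwrite('pics/z22.png',cv2.resize(im[140:250,230:350],None,fx=6,fy=5.4,interpolation=cv2.INTER_CUBIC))
E
```

```text
22 riser dir 98.211804062044 rms 0.000280528682697616 tilt deg 0.21004808727997892 zR 0.04768036084237742 zL 0.048520934236520846 rms 0.0001581515740235186
0 riser dir 98.21589383771453 rms 0.0003516634189448125 tilt deg 3.26635901996686 zR 0.03688415092989433 zL 0.04996963100459139 rms 0.00024199003026960906
[-2.5217 -2.5715 -2.3644 -2.2589 -2.1923 -2.0842 -1.8849 -1.8027 -1.7408
 -1.5926 -0.6107 -0.4343 -0.339  -0.359  -0.4399 -0.498  -0.0775 -0.0237]
[-0.1145 -0.164  -0.1655 -0.1678 -0.1798 -0.1755 -0.3647 -0.269  -0.2382
 -0.2742  0.0815 -0.2381 -0.2172 -0.2076 -0.2105 -0.1961 -0.174  -0.2046]
[ 70 130 192 216 214 211 213 214 216 223 230 228 228 229 227 205 151 101
  68  51  49  50  48  46  46  42  46  49  59  67]
[ 52  51  53  82 141 196 216 214 213 213 215 217 219 219 217 217 219 205
 162 111  79  55  43  40  42  43  42  47  57  62]
```

View pics/z22.png

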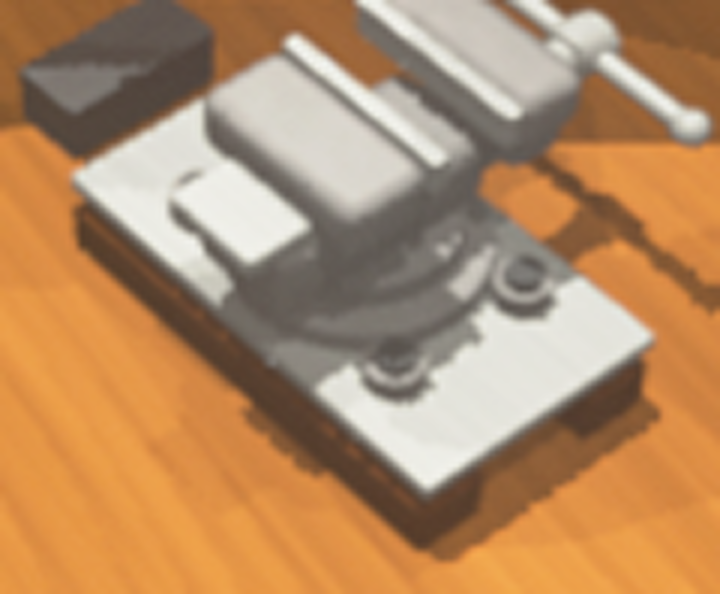

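```bash
python3 -c "
from plant import r
print(r.close_job())"
```

```text
the job is handed in; nothing more can be done
None
```

I levered up the right end of the plate with the pry bar over the steel block, in stages, and handed the job in at about 28 s. The bar is out and lying flat on the bench, about 0.15 m outward from the plate's right end.

**Checks that agree**
- **Level:** the final scene picture puts the tilt at about 0.2°. The same fit gave 3.3° at the start. The right end rose about 11 mm, which fits the 9–13 mm the task implies.
- **Left end:** its edge stayed put in the picture, within about 0.1 px at the end itself.
- **Forces:** wrist readings stayed at or below about 16 N while pressing. The gripper only gripped the bar.
- **Other things:** the crank, mug, spray bottle and spanner look unmoved.

**Checks that disagreed**
- **Absolute heights:** the picture fit reads about 9–10 mm too low overall, so I trust only its differences.
- **Lift from bar geometry:** it suggested about 2 mm more lift than the pictures. Even then the plate would be within the one-degree limit.
- **One false reading:** a tilt fit made while the gripper's shadow lay on the plate corner gave a wrong value. I discarded it after comparing crops.

My first grip on the bar was too shallow, so I set it back down and regripped before using it.

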